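Search the hinged cases for strip pots and pack them in the drum

TASK

First lift all three hinged case lids right up to see what each case holds, and lift the drum's lid off by its knob and set it down on the trolley beside the drum, so that all four stand open at once before anything is taken. Then move every test-strip pot you found into the drum. Finish by putting the lid squarely back on the drum and shutting all three cases completely; a brown dropper bottle stays in its case, the other things on the trolley are left alone, and the drum stays upright.

Things in the scene. Friction and masses are not known exactly. Their poses are not given: they have to be found in the camera images.
- blue_case: Case with the blue lid: white open base, 100 deep (x) x 90 wide (y) x 50 mm high, walls and floor 4 mm thick, fixed to the trolley; shut, its deep opaque blue lid makes it 105 mm high. Origin: centre of its underside; x from the front to the hinge side, z up. What it holds stands near its middle, some 58 mm in front of the hinge line.
- blue_hinge (a point): Middle of the hinge line of the blue lid: rear upper edge of the base, 50 mm behind the case's origin and 50 mm up. Axes as the case's: y along the hinge line. It does not move with the lid.
- blue_handle (a point): Middle of the blue lid's steel bar handle: round bar 10 mm thick, 72 mm long between two end posts, parallel to the hinge, 35 mm off the lid's front face. Shut, it lies 135 mm in front of the hinge and 45 mm above it (10 mm below the top); it moves with the lid in an arc. It can be pinched from above at every lid angle and turns freely between the fingers.
- blue_lid (a joint): Angle of the blue lid, rad: 0 shut, 1.57 upright, 1.75 fully open against its stop. The hinge is stiff: the lid stays where it is left; about 1 N at the handle moves it.
- yellow_case: Case with the yellow lid: white open base, 100 deep (x) x 90 wide (y) x 50 mm high, walls and floor 4 mm thick, fixed to the trolley; shut, its deep opaque yellow lid makes it 105 mm high. Origin: centre of its underside; x from the front to the hinge side, z up. What it holds stands near its middle, some 58 mm in front of the hinge line.
- yellow_hinge (a point): Middle of the hinge line of the yellow lid: rear upper edge of the base, 50 mm behind the case's origin and 50 mm up. Axes as the case's: y along the hinge line. It does not move with the lid.
- yellow_handle (a point): Middle of the yellow lid's steel bar handle: round bar 10 mm thick, 72 mm long between two end posts, parallel to the hinge, 35 mm off the lid's front face. Shut, it lies 135 mm in front of the hinge and 45 mm above it (10 mm below the top); it moves with the lid in an arc. It can be pinched from above at every lid angle and turns freely between the fingers.
- yellow_lid (a joint): Angle of the yellow lid, rad: 0 shut, 1.57 upright, 1.75 fully open against its stop. The hinge is stiff: the lid stays where it is left; about 1 N at the handle moves it.
- red_case: Case with the red lid: white open base, 100 deep (x) x 90 wide (y) x 50 mm high, walls and floor 4 mm thick, fixed to the trolley; shut, its deep opaque red lid makes it 105 mm high. Origin: centre of its underside; x from the front to the hinge side, z up. What it holds stands near its middle, some 58 mm in front of the hinge line.
- red_hinge (a point): Middle of the hinge line of the red lid: rear upper edge of the base, 50 mm behind the case's origin and 50 mm up. Axes as the case's: y along the hinge line. It does not move with the lid.
- red_handle (a point): Middle of the red lid's steel bar handle: round bar 10 mm thick, 72 mm long between two end posts, parallel to the hinge, 35 mm off the lid's front face. Shut, it lies 135 mm in front of the hinge and 45 mm above it (10 mm below the top); it moves with the lid in an arc. It can be pinched from above at every lid angle and turns freely between the fingers.
- red_lid (a joint): Angle of the red lid, rad: 0 shut, 1.57 upright, 1.75 fully open against its stop. The hinge is stiff: the lid stays where it is left; about 1 N at the handle moves it.
- drum: Loose round stainless steel drum, 144 mm outside, 136 mm inside diameter, 106 mm high, floor 5 mm thick, 0.9 kg; two small wire ears at the sides. Origin: centre of its underside; z up.
- drum_knob (a point): Middle of the black knob (30 mm wide, 30 high) of the drum's loose steel lid, on its axis, z up. Lid: 153 mm across, 58 mm high over all, 0.2 kg. The point is 44 mm above the lid's lowest face (its height when set on the trolley); seated on the drum, 142 mm above the drum's underside. A tapered plug under the flange (8 mm deep, 104 to 124 mm wide) centres it in the drum.
- pot_a_mid (a point): Centre (half-way up) of a test-strip pot: upright cylinder 43 mm across, 87 mm high, black cap, white body with a grid of coloured squares, 60 g. If present, it stands in one of the cases; with that case open its upper 40 mm stand above the base's rim. One or both are present.
- pot_b_mid (a point): Centre (half-way up) of a test-strip pot: upright cylinder 43 mm across, 87 mm high, black cap, white body with a grid of coloured squares, 60 g. If present, it stands in one of the cases; with that case open its upper 40 mm stand above the base's rim. One or both are present.
- bottle_mid (a point): Centre (half-way up) of a brown glass dropper bottle with a black dropper cap, 33 mm across, 91 mm high. If present, it stands in one of the cases and stays there.
- by_coplin_jar_mid (a point): Bystander, to be left alone: glass staining jar with lid and purple dye, 62 mm across, 118 mm tall; the point is its middle.
- by_carton_tr_0_mid (a point): Bystander, to be left alone: white carton with a purple band, 50 x 55 x 95 mm tall; the point is its middle.
- by_wash_bottle_dark_mid (a point): Bystander, to be left alone: dark wash bottle with a bent spout, 48 x 67 x 196 mm tall; the point is its middle.
- by_wash_bottle_red_mid (a point): Bystander, to be left alone: red wash bottle with a bent spout, 58 x 72 x 176 mm tall; the point is its middle.
- by_coverslip_box_mid (a point): Bystander, to be left alone: small flat box with blue top, 52 x 52 x 23 mm; the point is its middle.
- by_bench_timer_mid (a point): Bystander, to be left alone: white bench timer, 62 x 66 x 21 mm; the point is its middle.

How it is judged:
On the way, in this order (a step that is already met when the one before it is completed fails the run):
1. all three case lids stand up (past 75 degrees) and the drum's lid lies on the trolley, off the drum, all at the same time, with the pots still in their cases (value of joint each of blue_lid, yellow_lid, red_lid above 1.3 rad and horizontal distance between drum_knob and drum above 0.12 m and height (world z) of drum_knob between 0 and 0.08 m and distance of each of pot_a_mid, pot_b_mid from where it was at the start of the episode below 0.05 m), for 0.2 s.
2. every strip pot is in the open drum (horizontal distance between each of pot_a_mid, pot_b_mid and drum below 0.056 m and z of pot_a_mid in the frame of drum between 0.01 and 0.075 m and linear speed of each of pot_a, pot_b below 0.05 m/s and z of pot_b_mid in the frame of drum between 0.01 and 0.075 m and horizontal distance between drum_knob and drum above 0.05 m), for 0.2 s.
At the end, for the whole second after the job is handed in: Every strip pot present is inside the drum; its lid is seated (knob within 12 mm of the drum's axis, 5 mm of seated height, tilt under 0.06 rad), drum upright, all three cases shut (under 0.06 rad), the bottle within 40 mm of its start, all at rest (horizontal distance between each of pot_a_mid, pot_b_mid and drum below 0.056 m and z of pot_a_mid in the frame of drum between 0.01 and 0.075 m and linear speed of each of pot_a, pot_b below 0.05 m/s and z of pot_b_mid in the frame of drum between 0.01 and 0.075 m and value of joint each of blue_lid, yellow_lid, red_lid below 0.06 rad and horizontal distance between drum_knob and drum below 0.012 m and z of drum_knob in the frame of drum between 0.137 and 0.147 m and angle between each of drum_knob, drum's own z axis and vertical below 0.06 rad and height (world z) of drum above -0.01 m and linear speed of drum_lid below 0.03 m/s and distance of bottle_mid from where it was at the start of the episode below 0.04 m); the robot touches nothing.
It fails at once if the dropper bottle is taken out of its case (distance of bottle_mid from where it was at the start of the episode above 0.06 m).
It fails at once if a bystander is pushed more than 50 mm or knocked over (distance of any of by_coplin_jar_mid, by_carton_tr_0_mid, by_wash_bottle_dark_mid, by_wash_bottle_red_mid, by_coverslip_box_mid, by_bench_timer_mid from where it was at the start of the episode above 0.05 m).
It fails at once if the drum is tipped over (angle between drum's own z axis and vertical above 0.7 rad).
Of pot_a, pot_b, bottle only 2 to 3 are there at a start; the rules pass over those that are not, and their reading is None.
At some moment in a run one of drum_lid may be knocked a few centimetres aside while the robot is not near it.
It also fails if it takes over 210 s, if anything falls off the work surface, if the arm or the gripper's body presses on something with over 40 N, if the wrist force passes 120 N, or if a joint passes its speed limit or range.

ROBOT

A 6-joint arm with a two-finger parallel gripper is mounted at the origin on a cart in front of the work surface, level with it; the furniture and walls round the work are solid. World frame = base frame: x ahead of the robot, y to its left, z up, the work surface at z = 0. Lengths are in m, angles in rad, forces in N, time in s.
With the tool pointing down it reaches from about 0.35 to 0.975 m from the base axis. Payload 4.9 kg.
Tool frame: the origin (TCP) lies at the very end of the fingers, on their centre line; the grasp point (between the pads) lies 19 mm behind it; z points along the fingers, y is the line along which they close (so a half turn about z gives the same grasp; the last joint's range is limited). The gripper opens to 85 mm and grips with 20 to 120 N. Pads are 22 mm wide; open, the fingers measure 114 mm over their backs; the gripper's body (76 mm by 85 mm) begins 54 mm behind the grasp point. The pads swing forward as they close: fully open they stand 13 mm farther back than shut.
Start: joints at [1.051, 0.053, 1.613, -0, 1.476, -0.119], TCP at [0.244, 0.575, 0.231] pointing down, gripper open.
Joint ranges: [-3.01, 3.01], [-1.01, 2.22], [0.06, 2.58], [-1.02, 4.17], [0.09, 2.62], [-3.14, 3.14]. Speed limits (rad/s): [2.57, 2.57, 3.14, 3.14, 3.14, 3.14].

INTERFACE

Orientations are given as a rotation vector (axis times angle).
In Python, from station import ctrl gives the robot as it stands.
- The arm moves only by the tool jog_arm, never from a script. Its argument "plan" is a list of rows, each a list of 7 numbers: the shift along the tool's x, y, z in units of 0.02 m (1.0 is 0.02 m), then the turn, a rotation vector about the tool's x, y, z in units of 45 degrees (1.0 is 45 degrees), then the opening, from -1 (shut) to 1 (fully open). A call has 1 to 8 rows; each row shifts and turns the commanded pose from where the row before left it, along the tool's axes as they then stand; what a row does not reach is not made up. A row lasts 1/10 s, in which the tool goes at most 50 mm and 8.59 degrees, less where a joint would pass 70% of its speed; a pose out of reach is approached as far as the arm can. A call with a number of a shift or a turn outside -1 to 1 is refused whole. A call with a gripper value outside its range is refused whole. The fingers move at their own pace and stop on an object; "grip_force" is the grip in N (left out, the last holds). Time passes only in rows, so rows that do not move let the fingers close. It gives the time, the measured TCP pose, the force, the opening and the grip force at its end, in the units of the state.
- ctrl.get_obs(): the state, without advancing time (a new reading comes with each control period).
- ctrl.get_image(name): name is "side" or "top" or "wrist"; returns (picture, depth): 400x640x3 uint8, red, green, blue; 400x640 float32, m along the optical axis (not along the pixel's ray), 0 where there is no reading.
- ctrl.camera_info(name): a dict with "camera_matrix" (3x3 intrinsics, pixels), "rvec" (rotation vector, rad) and "tvec" (3), from world to camera coordinates, as OpenCV has them; the wrist camera has in their place "T_tool_cam" (4x4, takes a point from camera to tool coordinates, whose origin is the TCP and whose axes are the flange's). Camera axes: x right, y down, z forward; pixel columns grow to the right and rows downward; lengths in m; the calibration is good to about 2 mm. A picture is of the moment at which its call begins: read the wrist's pose just before it. camera_info takes no time and is no camera call.
- ctrl.finish_job(): hands the job in; it is judged then, once.
The state is a dict: "t": time; "q": joint angles; "dq": joint speeds; "effort": joint torques, N m; "tool_pos": TCP position; "tool_rot": TCP orientation; "contact_force": force on the tool from outside, world axes, zero at the start; "wrist_torque": the same for the moment, N m; "opening": finger opening in m; "grip_force": force on a finger pad.
Only numpy, scipy, OpenCV 4.12 (cv2) and the standard library are available. Lean on these libraries where they do the work, as an engineer would, in place of code of your own. Each camera call takes 0.05 s, during which the arm holds its last target. There are 200 camera calls.

## Working session

There is one attempt and no reset: what is moved stays moved. The work goes in short steps, Python scripts to look and compute and a tool call to move; the robot and the scene stay as the last step left them, time stands still between calls to the robot, and variables do not carry over. Pictures are saved under pics/ and viewed, at most 14 in all, crops included, and the job is handed in when it is done.

Besides the shell and the picture viewer there is one more tool, called after "Emit:" in YAML: its name, and indented under it one key for each argument. jog_arm: Moves the arm, as the interface text tells. Shifts and turns lie within -1 to 1; 1 stands for 0.02 m of shift or 45 degrees of turn. Its arguments: {"type":"object","properties":{"plan":{"type":"array"},"grip_force":{"type":"number"}},"required":["plan"]}

```bash
ls; mkdir -p pics; cat > h.py <<'E'
import numpy as np, cv2
from scipy.spatial.transform import Rotation as R
from station import ctrl
def cam(name, obs=None):
    "K, T_world_cam"
    c=ctrl.camera_info(name); K=np.array(c["camera_matrix"],float); T=np.eye(4)
    if "T_tool_cam" in c:
        o=obs or ctrl.get_obs(); T[:3,:3]=R.from_rotvec(o["tool_rot"]).as_matrix(); T[:3,3]=o["tool_pos"]
        return K, T@np.array(c["T_tool_cam"])
    Rm=R.from_rotvec(np.ravel(c["rvec"])).as_matrix(); T[:3,:3]=Rm.T; T[:3,3]=-Rm.T@np.ravel(c["tvec"])
    return K,T
def snap(name,fn=None):
    o=ctrl.get_obs(); K,T=cam(name,o); im,d=ctrl.get_image(name)
    if fn: cv2.imwrite("pics/"+fn, im[:,:,::-1])
    return im,d,K,T
def cloud(d,K,T):
    v,u=np.mgrid[:d.shape[0],:d.shape[1]]
    P=np.stack([(u-K[0,2])/K[0,0]*d,(v-K[1,2])/K[1,1]*d,d],-1)
    return P@T[:3,:3].T+T[:3,3]
def ray(u,v,K,T,z):
    r=T[:3,:3]@np.array([(u-K[0,2])/K[0,0],(v-K[1,2])/K[1,1],1]); return T[:3,3]+r*(z-T[2,3])/r[2]
E
python3 - <<'E'
from h import *
for n in ("top","side","wrist"):
    im,d,K,T=snap(n,n+"0.png"); print(n,K[0,0],T[:3,3].round(3),T[:3,2].round(2),(d>0).mean())
    np.savez("/tmp/"+n+"0.npz",im=im,d=d,K=K,T=T)
print(ctrl.get_obs())
E
```

```text
pics
top 456.1902077243523 [ 0.432 -0.016  1.529] [ 0.05  0.01 -1.  ] 0.99580078125
side 443.736814872561 [ 0.474 -0.977  0.691] [ 0.05  0.86 -0.5 ] 0.95955859375
wrist 319.7098422705529 [0.168 0.608 0.371] [ 0.29 -0.13 -0.95] 0.995875
{'t': 0.15, 'q': array([ 1.05100076e+00,  5.32602398e-02,  1.61397984e+00, -5.05756974e-06,
        1.47597458e+00, -1.19013254e-01]), 'dq': array([-3.91542285e-04, -2.09079329e-03, -3.44541113e-03,  5.51054970e-05,
       -5.41876535e-04,  1.41184450e-03]), 'effort': array([ 5.70653337e-04, -3.94233656e+01, -3.70724344e+01, -7.19004333e-05,
        4.58422743e-03, -3.02340118e-05]), 'tool_pos': array([0.2436051 , 0.57504921, 0.23031056]), 'tool_rot': array([-6.25241067e-01, -3.07823039e+00,  2.42107004e-03]), 'contact_force': array([-0.6864335 , -0.02955636, -0.03644973]), 'wrist_torque': array([ 0.00845039, -0.0107028 ,  0.04656265]), 'grip_force': 0.0, 'opening': 0.08543962117242665}
```

View pics/top0.png

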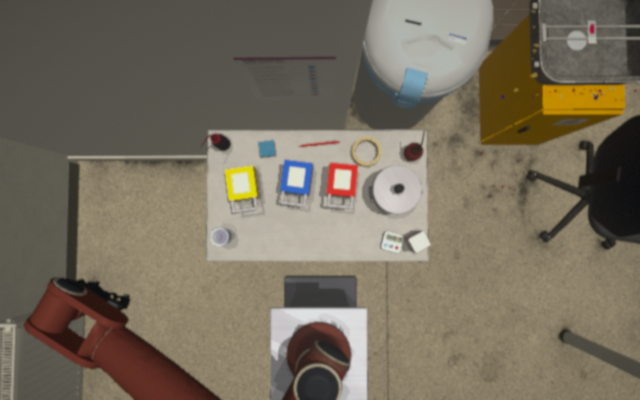

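View pics/side0.png

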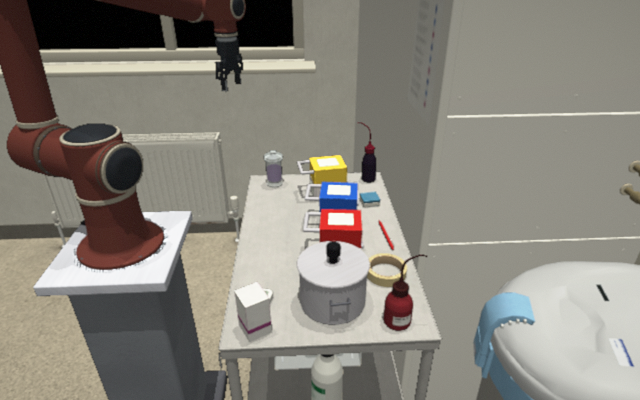

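The top view shows yellow (241,184), blue (296,177) and red (342,180) lids with their handles toward the robot, and the drum at (396,190). The jar is at (220,237), the timer at (391,241) and the carton at (419,241). The side view agrees.

```bash
cat > m.py <<'E'
from h import *
for cn in ("top","side"):
    z=np.load(f"/tmp/{cn}0.npz"); im,d,K,T=[z[k] for k in ("im","d","K","T")]
    P=cloud(d,K,T); hsv=cv2.cvtColor(im,cv2.COLOR_RGB2HSV); H,S,V=cv2.split(hsv)
    tab=(P[...,0]>.4)&(P[...,0]<.9)&(abs(P[...,1])<.45)&(P[...,2]>-.02)
    print(cn,"table z",np.median(P[...,2][tab&(P[...,2]<.02)]).round(4))
    for n,lo,hi in (("yellow",22,35),("blue",105,125),("red",0,5)):
        m=(H>=lo)&(H<=hi)&(S>140)&(V>60)&tab&(P[...,2]>.095)
        # lid top incl. white label
        nb,lab,st,ce=cv2.connectedComponentsWithStats(m.astype(np.uint8))
        i=1+np.argmax(st[1:,4]); c=max(cv2.findContours((lab==i).astype(np.uint8),0,2)[0],key=cv2.contourArea)
        mm=np.zeros(m.shape,np.uint8); cv2.drawContours(mm,[c],-1,1,-1); q=P[mm>0]
        r=cv2.minAreaRect((q[:,:2]*1000).astype(np.float32))
        print(n,len(q),"z",np.median(q[:,2]).round(4),"rect mm",np.round(r[0],1),np.round(r[1],1),round(r[2],1))
    q=P[(P[...,2]>.13)&(P[...,2]<.2)&tab&(V<60)&(abs(P[...,0]-.65)<.15)&(abs(P[...,1]+.25)<.07)]
    print("knob",len(q),q.mean(0).round(4),q.max(0).round(4),q.min(0).round(4))
    q=P[(P[...,2]>.095)&(P[...,2]<.135)&tab&(abs(P[...,0]-.62)<.12)&(P[...,1]<-.15)&(P[...,1]>-.36)]
    (c,r)=cv2.minEnclosingCircle((q[:,:2]*1000).astype(np.float32)); print("lid",len(q),c,r,np.median(q[:,2]))
E
python3 m.py
```

```text
top table z -0.0017
yellow 902 z 0.1034 rect mm [529.7 134.6] [337.6 120.9] 76.6
blue 840 z 0.1038 rect mm [524.9  58.1] [212.1 107. ] 11.6
red 864 z 0.1036 rect mm [521.3 -70.1] [ 88.2 190.2] 83.5
knob 39 [ 0.5376 -0.2447  0.1532] [ 0.6651 -0.2336  0.1592] [ 0.5261 -0.3105  0.1406]
lid 1467 (589.839599609375, -250.47174072265625) 112.51336669921875 0.10949239775016872
side table z 0.0019
yellow 533 z 0.1074 rect mm [556.5 240.6] [100.2  97.2] 7.2
blue 694 z 0.1074 rect mm [ 514.9 -432.7] [1091.3   95.9] 83.0
red 944 z 0.1072 rect mm [ 529.1 -506.4] [948.2  98.2] 84.8
knob 197 [ 0.5442 -0.2611  0.1495] [ 0.6888 -0.2412  0.1734] [ 0.524  -0.3197  0.1307]
lid 2277 (588.522705078125, -255.69833374023438) 113.57362365722656 0.11282399423822287
```

View pics/wrist0.png

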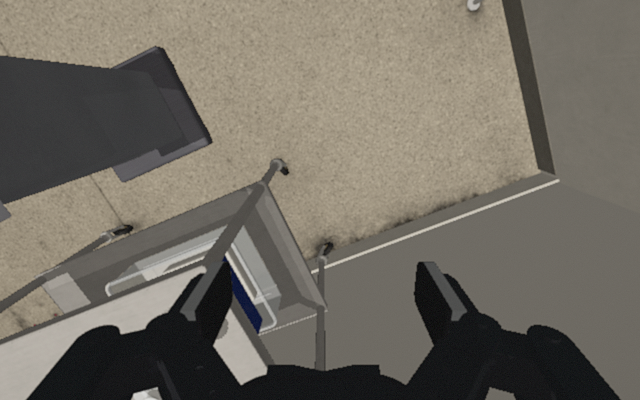

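```bash
cat > m.py <<'E'
from h import *
for cn in ("top","side"):
    z=np.load(f"/tmp/{cn}0.npz"); im,d,K,T=[z[k] for k in ("im","d","K","T")]
    P=cloud(d,K,T); hsv=cv2.cvtColor(im,cv2.COLOR_RGB2HSV); H,S,V=cv2.split(hsv)
    for n,y0,lo,hi in (("yellow",.245,22,35),("blue",.07,105,125),("red",-.07,0,5)):
        box=(abs(P[...,1]-y0)<.085)&(P[...,0]>.4)&(P[...,0]<.75)
        m=(H>=lo)&(H<=hi)&(S>140)&box&(abs(P[...,2]-.105)<.007)
        c=max(cv2.findContours(m.astype(np.uint8),0,2)[0],key=cv2.contourArea)
        mm=np.zeros(m.shape,np.uint8); cv2.drawContours(mm,[c],-1,1,-1); mm=(mm>0)&(abs(P[...,2]-.105)<.007)
        q=P[mm]; r=cv2.minAreaRect((q[:,:2]*1000).astype(np.float32)); C=np.array(r[0])/1000
        a=r[2] if r[2]<45 else r[2]-90
        print(n,len(q),"z",np.median(q[:,2]).round(4),"rect mm",np.round(r[0],1),np.round(r[1],1),"ang",round(a,1))
        hm=box&~mm&(P[...,2]>.075)&(P[...,2]<.115)&(P[...,0]<C[0]-.055)
        h=P[hm]; e=np.array([np.cos(np.radians(a)),np.sin(np.radians(a))])
        if len(h):
            s=(h[:,:2]-C)@e; t=(h[:,:2]-C)@np.array([-e[1],e[0]]); print("   handle pts",len(h),"s",np.percentile(s,[2,10,50]).round(4),"t",np.percentile(t,[2,50,98]).round(4),"z",np.median(h[s<-.078,2]).round(4))
        print("   pred handle",(C-.085*e).round(4),"hinge",(C+.05*e).round(4))
    b=(abs(P[...,0]-.54)<.11)&(abs(P[...,1]+.25)<.1)
    q=P[b&(P[...,2]>.148)&(P[...,2]<.17)]; (c,r)=cv2.minEnclosingCircle((q[:,:2]*1000).astype(np.float32)); print("knobtop",len(q),np.round(c,1),round(r,1),np.median(q[:,2]).round(4))
    q=P[b&(P[...,2]>.100)&(P[...,2]<.125)]; (c,r)=cv2.minEnclosingCircle((q[:,:2]*1000).astype(np.float32)); print("lid",len(q),np.round(c,1),round(r,1),np.median(q[:,2]).round(4))
    for n,(x,y) in dict(all=(0,0)).items():
        q=(P[...,2]>.012)&(P[...,2]<.3)&(P[...,0]>.3)&(P[...,0]<.85)&(abs(P[...,1])<.4)
        nb,lab,st,ce=cv2.connectedComponentsWithStats(q.astype(np.uint8))
        for i in range(1,nb):
            if st[i,4]>25:
                w=P[lab==i]; print("  obj",st[i,4],w.mean(0).round(3),w.min(0).round(3),w.max(0).round(3))
E
python3 m.py
```

```text
yellow 857 z 0.1035 rect mm [556.4 242.6] [98.  91.1] ang 8.3
   handle pts 204 s [-0.1457 -0.1413 -0.0859] t [-0.0394  0.0339  0.1045] z 0.0997
   pred handle [0.4722 0.2303] hinge [0.6058 0.2498]
blue 810 z 0.1039 rect mm [573.9  68.1] [87.6 95.3] ang -7.7
   handle pts 127 s [-0.0872 -0.0859 -0.0799] t [-0.0393 -0.0042  0.04  ] z 0.0976
   pred handle [0.4897 0.0794] hinge [0.6235 0.0614]
red 828 z 0.1037 rect mm [567.1 -75.3] [88.  97.2] ang -5.9
   handle pts 133 s [-0.0881 -0.0871 -0.0804] t [-0.0411 -0.0036  0.0389] z 0.0974
   pred handle [ 0.4826 -0.0665] hinge [ 0.6169 -0.0805]
knobtop 71 [ 537.  -246.9] 14.3 0.1538
lid 1766 [ 537.3 -247.6] 76.2 0.1095
  obj 3755 [0.771 0.155 0.17 ] [ 0.766 -0.091  0.012] [0.774 0.4   0.3  ]
  obj 313 [ 0.663 -0.307  0.077] [ 0.638 -0.341  0.013] [ 0.708 -0.285  0.177]
  obj 273 [0.691 0.314 0.093] [0.657 0.295 0.013] [0.72  0.344 0.195]
  obj 279 [ 0.67  -0.161  0.023] [ 0.621 -0.207  0.012] [ 0.719 -0.112  0.034]
  obj 241 [0.68  0.171 0.021] [0.652 0.143 0.012] [0.707 0.198 0.032]
  obj 1126 [0.565 0.069 0.1  ] [0.483 0.018 0.012] [0.631
[... 806 characters left out ...]
3 rect mm [568.2 -80.1] [91.9 98.2] ang -5.2
   handle pts 162 s [-0.09   -0.0881 -0.0807] t [-0.0382 -0.0117  0.0398] z 0.1009
   pred handle [ 0.4835 -0.0723] hinge [ 0.618  -0.0846]
knobtop 131 [ 536.2 -250.3] 14.4 0.1566
lid 2558 [ 534.9 -248.3] 77.5 0.1129
  obj 7829 [0.788 0.023 0.165] [ 0.766 -0.097  0.012] [0.85 0.4  0.3 ]
  obj 508 [0.694 0.307 0.077] [0.658 0.291 0.012] [0.721 0.343 0.198]
  obj 533 [0.389 0.293 0.071] [0.359 0.277 0.013] [0.419 0.336 0.122]
  obj 10552 [ 0.564 -0.161  0.087] [ 0.46  -0.346  0.012] [0.717 0.294 0.179]
  obj 219 [0.679 0.163 0.024] [0.651 0.138 0.012] [0.707 0.201 0.03 ]
  obj 1585 [ 0.375 -0.329  0.067] [ 0.337 -0.355  0.012] [ 0.406 -0.215  0.1  ]
```

```bash
cat >> h.py <<'E'
def yaw():
    o=ctrl.get_obs(); y=R.from_rotvec(o["tool_rot"]).as_matrix()[:,1]; return np.degrees(np.arctan2(y[1],y[0]))
def go(p,yw=None):
    "units along tool axes from measured pose to world p (m); turn units about tool z to reach yaw of tool y (deg)"
    o=ctrl.get_obs(); M=R.from_rotvec(o["tool_rot"]).as_matrix()
    a=np.radians(yaw() if yw is None else yw); N=np.array([[-np.sin(a),np.cos(a),0],[np.cos(a),np.sin(a),0],[0,0,-1]]).T
    d=np.array(p)-o["tool_pos"]; t=(R.from_matrix(M).inv()*R.from_matrix(N)).as_rotvec()
    print("t",round(o["t"],2),"pos",o["tool_pos"].round(4),"yaw",yaw().round(2),"open",round(o["opening"],4),"F",o["contact_force"].round(1),
      "\n  shift units now-axes",(M.T@d/.02).round(2),"after-turn axes",(N.T@d/.02).round(2),"turn units",np.round(t/np.radians(45),3))
E
python3 - <<'E'
import numpy as np
def arc(t0,t1,n):
    f=np.radians(161.57)-np.linspace(t0,t1,n+1); p=142.3*np.c_[np.cos(f),np.sin(f)]
    print(np.c_[np.diff(p[:,0]),-np.diff(p[:,1])].__truediv__(20).round(3).tolist())
arc(0,1.47,16)
E
```

```text
[[0.235, -0.61], [0.29, -0.586], [0.342, -0.557], [0.392, -0.523], [0.438, -0.485], [0.481, -0.442], [0.519, -0.396], [0.554, -0.347], [0.583, -0.295], [0.608, -0.24], [0.627, -0.183], [0.641, -0.125], [0.65, -0.066], [0.653, -0.006], [0.651, 0.054], [0.643, 0.114]]
```

Emit:
jog_arm:
  plan:
    - [0,0,0,0,0,0.165,-0.4]
    - [0,0,0,0,0,0.165,-0.4]
    - [0,0,0,0,0,0.165,-0.4]
    - [0,0,0,0,0,0.165,-0.4]
    - [0,0,0,0,0,0.165,-0.4]
    - [0,0,0,0,0,0.165,-0.4]
    - [0,0,0,0,0,0.165,-0.4]
    - [0,0,0,0,0,0.165,-0.4]
  grip_force: 30

```text
t: 0.95
tool_pos: [0.2437, 0.5752, 0.2308]
tool_rot: [2.075, 2.359, -0.001]
contact_force: [0.2, -0.6, 0.6]
opening: 0.0256
grip_force: 0.0
```

Emit:
jog_arm:
  plan:
    - [-1,0.48,0,0,0,0,-0.4]
    - [-1,0.48,0,0,0,0,-0.4]
    - [-1,0.48,0,0,0,0,-0.4]
    - [-1,0.48,0,0,0,0,-0.4]
    - [-1,0.48,0,0,0,0,-0.4]
    - [-1,0.48,0,0,0,0,-0.4]
    - [-1,0.48,0,0,0,0,-0.4]
    - [-1,0.48,0,0,0,0,-0.4]

```text
t: 1.75
tool_pos: [0.3414, 0.4261, 0.2309]
tool_rot: [-2.068, -2.364, 0.001]
contact_force: [-0.2, -0.9, -0.4]
opening: 0.0255
grip_force: 0.0
```

Emit:
jog_arm:
  plan:
    - [-1,0.48,0,0,0,0,-0.4]
    - [-1,0.48,0,0,0,0,-0.4]
    - [-1,0.48,0,0,0,0,-0.4]
    - [-1,0.48,0,0,0,0,-0.4]
    - [-1,0.48,0,0,0,0,-0.4]
    - [-1,0.48,0,0,0,0,-0.4]
    - [-1,0.48,0,0,0,0,-0.4]
    - [-1,0.48,0,0,0,0,-0.4]

```text
t: 2.55
tool_pos: [0.4388, 0.2778, 0.2309]
tool_rot: [-2.068, -2.364, 0.001]
contact_force: [-0.1, -0.2, -1.1]
opening: 0.0254
grip_force: 0.0
```

```bash
python3 - <<'E'
from h import *
go([.472,.230,.15],7.8)
E
```

```text
t 2.55 pos [0.4388 0.2778 0.2309] yaw 7.64 open 0.0254 F [-0.1 -0.2 -1.1] 
  shift units now-axes [-2.59  1.33  4.05] after-turn axes [-2.59  1.32  4.05] turn units [-0.001  0.    -0.004]
```

Emit:
jog_arm:
  plan:
    - [-0.65,0.33,0.5,0,0,0,-0.4]
    - [-0.65,0.33,0.5,0,0,0,-0.4]
    - [-0.65,0.33,0.5,0,0,0,-0.4]
    - [-0.65,0.33,0.5,0,0,0,-0.4]
    - [0,0,0.5,0,0,0,-0.4]
    - [0,0,0.5,0,0,0,-0.4]

```text
t: 3.15
tool_pos: [0.4716, 0.2306, 0.1701]
tool_rot: [-2.069, -2.363, 0.001]
contact_force: [1.1, -0.6, 1.1]
opening: 0.0252
grip_force: 0.0
```

```bash
python3 - <<'E'
from h import *
go([.472,.230,.076],7.8)
im,d,K,T=snap("wrist","w1.png"); P=cloud(d,K,T)
np.savez("/tmp/w1.npz",im=im,d=d,K=K,T=T)
C=np.array([.472,.230]); e=np.array([np.cos(np.radians(7.8)),np.sin(np.radians(7.8))])
s=(P[...,:2]-C)@e; t=(P[...,:2]-C)@np.array([-e[1],e[0]])
m=(abs(s)<.02)&(abs(t)<.028)&(P[...,2]>.08)&(P[...,2]<.12)
print(m.sum(),np.percentile(s[m],[2,50,98]),np.percentile(P[...,2][m],[2,50,98]))
E
```

```text
t 3.15 pos [0.4716 0.2306 0.1701] yaw 7.61 open 0.0252 F [ 1.1 -0.6  1.1] 
  shift units now-axes [-0.03  0.02  4.7 ] after-turn axes [-0.03  0.02  4.7 ] turn units [-0.001 -0.    -0.004]
1023 [-0.0025535   0.00187517  0.00702519] [0.09447399 0.09793364 0.09968538]
```

View pics/w1.png

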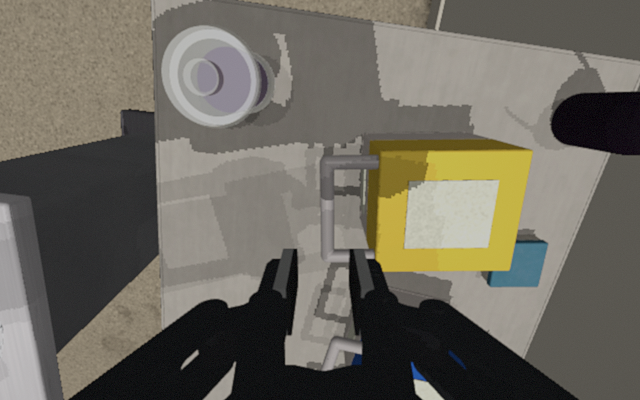

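The wrist view shows the yellow bar between the jaws (bar at column ~327, rows 165–255), measured 2 mm farther forward than planned, top at z 0.0995. Going down and pinching.

Emit:
jog_arm:
  plan:
    - [0,0.1,0.9,0,0,0,-0.4]
    - [0,0,0.9,0,0,0,-0.4]
    - [0,0,0.9,0,0,0,-0.4]
    - [0,0,0.8,0,0,0,-0.4]
    - [0,0,0.7,0,0,0,-0.4]
    - [0,0,0.5,0,0,0,-0.4]
    - [0,0,0,0,0,0,-0.4]
    - [0,0,0,0,0,0,-1]

```text
t: 4.0
tool_pos: [0.4739, 0.2311, 0.0776]
tool_rot: [2.068, 2.364, 0.001]
contact_force: [-0.0, 0.9, 0.1]
opening: 0.0123
grip_force: 0.0
```

Emit:
jog_arm:
  plan:
    - [0,0,0,0,0,0,-1]
    - [0,0,0,0,0,0,-1]
    - [0,0,0,0,0,0,-1]
    - [0,0,0,0,0,0,-1]

```text
t: 4.4
tool_pos: [0.4742, 0.2312, 0.0779]
tool_rot: [2.068, 2.364, 0.002]
contact_force: [0.3, 1.3, -0.6]
opening: 0.0087
grip_force: 29.3
```

Emit:
jog_arm:
  plan:
    - [0,0.235,-0.61,0,0,0,-1]
    - [0,0.29,-0.586,0,0,0,-1]
    - [0,0.342,-0.557,0,0,0,-1]
    - [0,0,0,0,0,0,-1]

```text
t: 4.8
tool_pos: [0.4918, 0.2337, 0.1147]
tool_rot: [2.069, 2.364, 0.002]
contact_force: [-3.4, 1.9, 1.5]
opening: 0.009
grip_force: 29.6
```

Emit:
jog_arm:
  plan:
    - [0,0.392,-0.523,0,0,0,-1]
    - [0,0.438,-0.485,0,0,0,-1]
    - [0,0.481,-0.442,0,0,0,-1]
    - [0,0.519,-0.396,0,0,0,-1]
    - [0,0.554,-0.347,0,0,0,-1]
    - [0,0.583,-0.295,0,0,0,-1]
    - [0,0.608,-0.24,0,0,0,-1]

```text
t: 5.5
tool_pos: [0.5621, 0.2436, 0.1693]
tool_rot: [-2.067, -2.364, -0.001]
contact_force: [-6.9, 2.1, 9.3]
opening: 0.0084
grip_force: 30.6
```

Emit:
jog_arm:
  plan:
    - [0,0.627,-0.183,0,0,0,-1]
    - [0,0.641,-0.125,0,0,0,-1]
    - [0,0.65,-0.066,0,0,0,-1]
    - [0,0.653,-0.006,0,0,0,-1]
    - [0,0.651,0.054,0,0,0,-1]
    - [0,0.643,0.114,0,0,0,-1]
    - [0,0,0,0,0,0,-1]

```text
t: 6.2
tool_pos: [0.6402, 0.2543, 0.1726]
tool_rot: [2.068, 2.364, 0.006]
contact_force: [-0.5, 5.0, 2.3]
opening: 0.0087
grip_force: 30.4
```

```bash
python3 - <<'E'
from h import *
o=ctrl.get_obs(); print(o["tool_pos"].round(4),o["opening"],o["contact_force"])
d=np.linalg.norm(o["tool_pos"][:2]-[.606,.248]); print("s fwd",d,"z rel",o["tool_pos"][2]+.019-.05,"theta", np.radians(161.57)-np.arctan2(o["tool_pos"][2]+.019-.05,d))
E
```

```text
[0.6402 0.2543 0.1726] 0.008666789152503332 [-0.47200067  5.0412595   2.30462395]
s fwd 0.03483092958857219 z rel 0.14158498428479266 theta 1.4903493902020402
```

Emit:
jog_arm:
  plan:
    - [0,0,0,0,0,0,-0.4]
    - [0,0,0,0,0,0,-0.4]
    - [0,0,0,0,0,0,-0.4]
    - [0,0,-0.8,0,0,0,-0.4]
    - [0,0,-0.9,0,0,0,-0.4]
    - [0,0,-0.9,0,0,0,-0.4]
    - [-0.3,-0.3,0,0,0,0,-0.4]
    - [-0.7,-0.7,0,0,0,0,-0.4]

```text
t: 7.0
tool_pos: [0.6218, 0.2308, 0.2253]
tool_rot: [2.066, 2.364, 0.004]
contact_force: [-0.0, -0.6, -0.4]
opening: 0.0255
grip_force: 0.0
```

Emit:
jog_arm:
  plan:
    - [-0.9,-1,0,0,0,0,-0.4]
    - [-0.9,-1,0,0,0,0,-0.4]
    - [-0.9,-1,0,0,0,0,-0.4]
    - [-0.9,-1,0,0,0,0,-0.4]
    - [-0.9,-1,0,0,0,0,-0.4]
    - [-0.9,-1,0,0,0,0,-0.4]
    - [-0.9,-1,0,0,0,0.17,-0.4]
    - [-0.2,-0.3,0,0,0,0.17,-0.4]

```text
t: 7.8
tool_pos: [0.4916, 0.0813, 0.2232]
tool_rot: [2.372, 2.059, -0.001]
contact_force: [0.3, -0.2, 0.5]
opening: 0.0253
grip_force: 0.0
```

```bash
cat > bar.py <<'E'
import sys
from h import *
x,y,a=map(float,sys.argv[1:4])
im,d,K,T=snap("wrist",sys.argv[4] if len(sys.argv)>4 else None); P=cloud(d,K,T)
C=np.array([x,y]); e=np.array([np.cos(np.radians(a)),np.sin(np.radians(a))])
s=(P[...,:2]-C)@e; t=(P[...,:2]-C)@np.array([-e[1],e[0]])
m=(abs(s)<.02)&(abs(t)<.028)&(P[...,2]>.08)&(P[...,2]<.12)
print(m.sum(),"s",np.percentile(s[m],[2,50,98]).round(4),"z",np.percentile(P[...,2][m],[2,50,98]).round(4))
tt=t[m]; ss=s[m]
if m.sum()>50: print("slope deg",np.degrees(np.arctan(np.polyfit(tt,ss,1)[0])).round(1), "t range",tt.min().round(3),tt.max().round(3))
go([x,y,.076],a)
E
python3 bar.py .4905 .077 -7.4
```

```text
692 s [-0.0032  0.0016  0.0123] z [0.0946 0.098  0.0998]
slope deg -2.0 t range -0.028 0.028
t 7.85 pos [0.4914 0.0815 0.2233] yaw -8.27 open 0.0259 F [ 0.9  0.8 -0.4] 
  shift units now-axes [-0.22 -0.02  7.37] after-turn axes [-0.23 -0.02  7.37] turn units [ 0.     0.001 -0.019]
```

Emit:
jog_arm:
  plan:
    - [-0.2,0.06,1,0,0,-0.02,-0.4]
    - [0,0,1,0,0,0,-0.4]
    - [0,0,1,0,0,0,-0.4]
    - [0,0,1,0,0,0,-0.4]
    - [0,0,1,0,0,0,-0.4]
    - [0,0,1,0,0,0,-0.4]
    - [0,0,0.8,0,0,0,-0.4]
    - [0,0,0.55,0,0,0,-0.4]

```text
t: 8.65
tool_pos: [0.4931, 0.0789, 0.0749]
tool_rot: [-2.346, -2.088, 0.002]
contact_force: [0.1, 0.4, -0.2]
opening: 0.0254
grip_force: 0.0
```

Emit:
jog_arm:
  plan:
    - [0,0,0,0,0,0,-0.4]
    - [0,0,0,0,0,0,-1]
    - [0,0,0,0,0,0,-1]
    - [0,0,0,0,0,0,-1]
    - [0,0,0,0,0,0,-1]
    - [0,0.235,-0.61,0,0,0,-1]
    - [0,0.29,-0.586,0,0,0,-1]
    - [0,0.342,-0.557,0,0,0,-1]

```text
t: 9.45
tool_pos: [0.51, 0.0768, 0.1127]
tool_rot: [-2.346, -2.085, 0.005]
contact_force: [-7.7, -0.8, 1.6]
opening: 0.0086
grip_force: 29.2
```

Emit:
jog_arm:
  plan:
    - [0,0.392,-0.523,0,0,0,-1]
    - [0,0.438,-0.485,0,0,0,-1]
    - [0,0.481,-0.442,0,0,0,-1]
    - [0,0.519,-0.396,0,0,0,-1]
    - [0,0.554,-0.347,0,0,0,-1]
    - [0,0.583,-0.295,0,0,0,-1]
    - [0,0.608,-0.24,0,0,0,-1]

```text
t: 10.15
tool_pos: [0.5837, 0.0673, 0.1699]
tool_rot: [2.346, 2.084, 0.001]
contact_force: [-3.7, -3.5, 4.0]
opening: 0.0088
grip_force: 29.7
```

Emit:
jog_arm:
  plan:
    - [0,0.627,-0.183,0,0,0,-1]
    - [0,0.641,-0.125,0,0,0,-1]
    - [0,0.65,-0.066,0,0,0,-1]
    - [0,0.653,-0.006,0,0,0,-1]
    - [0,0.651,0.054,0,0,0,-1]
    - [0,0.643,0.114,0,0,0,-1]
    - [0,0,0,0,0,0,-1]

```text
t: 10.85
tool_pos: [0.6618, 0.0574, 0.1733]
tool_rot: [2.345, 2.081, 0.003]
contact_force: [-0.2, -4.7, 4.8]
opening: 0.0089
grip_force: 29.8
```

```bash
python3 - <<'E'
from h import *
go([.483,-.0695,.22],-5.6)
E
```

```text
t 10.85 pos [0.6618 0.0574 0.1733] yaw -6.81 open 0.0089 F [-0.2 -4.7  4.8] 
  shift units now-axes [-7.37 -8.11 -2.37] after-turn axes [-7.19 -8.28 -2.34] turn units [ 0.008  0.003 -0.027]
```

Emit:
jog_arm:
  plan:
    - [0,0,0,0,0,0,-0.4]
    - [0,0,0,0,0,0,-0.4]
    - [0,0,0,0,0,0,-0.4]
    - [0,0,-0.8,0,0,0,-0.4]
    - [0,0,-0.9,0,0,0,-0.4]
    - [0,0,-0.7,0,0,0,-0.4]
    - [-0.3,-0.3,0,0,0,0,-0.4]
    - [-0.7,-0.7,0,0,0,-0.03,-0.4]

```text
t: 11.65
tool_pos: [0.6371, 0.042, 0.2196]
tool_rot: [2.321, 2.115, 0.003]
contact_force: [-0.6, 0.1, -0.8]
opening: 0.0256
grip_force: 0.0
```

Emit:
jog_arm:
  plan:
    - [-0.9,-1,0,0,0,0,-0.4]
    - [-0.9,-1,0,0,0,0,-0.4]
    - [-0.9,-1,0,0,0,0,-0.4]
    - [-0.9,-1,0,0,0,0,-0.4]
    - [-0.9,-1,0,0,0,0,-0.4]
    - [-0.9,-1,0,0,0,0,-0.4]
    - [-0.8,-1,0.5,0,0,0,-0.4]
    - [0,-0.2,0.5,0,0,0,-0.4]

```text
t: 12.45
tool_pos: [0.4799, -0.0692, 0.1979]
tool_rot: [2.326, 2.11, 0.0]
contact_force: [-0.5, 0.5, -0.4]
opening: 0.0259
grip_force: 0.0
```

```bash
python3 bar.py .483 -.0695 -5.6; python3 - <<'E'
from h import *
snap("top","top1.png")
E

```

```text
825 s [-0.0037  0.0009  0.0057] z [0.0948 0.098  0.0997]
slope deg 0.3 t range -0.028 0.028
t 12.5 pos [ 0.4792 -0.0682  0.1956] yaw -5.52 open 0.0257 F [ 0.7  0.4 -1.1] 
  shift units now-axes [-0.05  0.21  5.98] after-turn axes [-0.05  0.19  5.98] turn units [-0.003 -0.001  0.002]
```

View pics/top1.png

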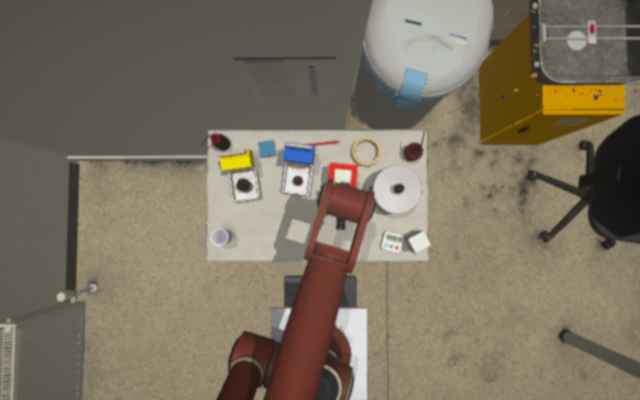

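The view shows the yellow and blue lids upright. There is a dark object in yellow (244,186) and a smaller one in blue (298,181). Now the red lid.

Emit:
jog_arm:
  plan:
    - [0,0.25,1,0,0,0,-0.4]
    - [0,0,1,0,0,0,-0.4]
    - [0,0,1,0,0,0,-0.4]
    - [0,0,1,0,0,0,-0.4]
    - [0,0,1,0,0,0,-0.4]
    - [0,0,0.95,0,0,0,-0.4]
    - [0,0,0,0,0,0,-0.4]
    - [0,0,0,0,0,0,-1]

```text
t: 13.35
tool_pos: [0.4863, -0.068, 0.0791]
tool_rot: [-2.322, -2.114, 0.002]
contact_force: [-21.6, 1.4, 8.3]
opening: 0.0122
grip_force: 11.8
```

Emit:
jog_arm:
  plan:
    - [0,0,0,0,0,0,-1]
    - [0,0,0,0,0,0,-1]
    - [0,0,0,0,0,0,-1]
    - [0,0,0,0,0,0,-1]
    - [0,0,0,0,0,0,-1]
    - [0,0.235,-0.61,0,0,0,-1]
    - [0,0.29,-0.586,0,0,0,-1]
    - [0,0.342,-0.557,0,0,0,-1]

```text
t: 14.15
tool_pos: [0.5017, -0.0694, 0.115]
tool_rot: [-2.319, -2.111, 0.007]
contact_force: [-7.9, 1.3, 1.7]
opening: 0.009
grip_force: 29.2
```

Emit:
jog_arm:
  plan:
    - [0,0.392,-0.523,0,0,0,-1]
    - [0,0.438,-0.485,0,0,0,-1]
    - [0,0.481,-0.442,0,0,0,-1]
    - [0,0.519,-0.396,0,0,0,-1]
    - [0,0.554,-0.347,0,0,0,-1]
    - [0,0.583,-0.295,0,0,0,-1]
    - [0,0.608,-0.24,0,0,0,-1]

```text
t: 14.85
tool_pos: [0.5761, -0.0767, 0.1723]
tool_rot: [2.322, 2.113, 0.002]
contact_force: [-2.8, 0.7, 2.5]
opening: 0.0079
grip_force: 29.6
```

Emit:
jog_arm:
  plan:
    - [0,0.627,-0.183,0,0,0,-1]
    - [0,0.641,-0.125,0,0,0,-1]
    - [0,0.65,-0.066,0,0,0,-1]
    - [0,0.653,-0.006,0,0,0,-1]
    - [0,0.651,0.054,0,0,0,-1]
    - [0,0.643,0.114,0,0,0,-1]
    - [0,0,0,0,0,0,-1]

```text
t: 15.55
tool_pos: [0.6547, -0.0843, 0.1762]
tool_rot: [2.32, 2.111, 0.006]
contact_force: [1.1, 0.4, 5.6]
opening: 0.0088
grip_force: 29.8
```

```bash
python3 - <<'E'
from h import *
go([.5365,-.2485,.25])
im,d,K,T=snap("top","top2.png"); np.savez("/tmp/top2.npz",im=im,d=d,K=K,T=T)
cv2.imwrite("pics/top2c.png",cv2.resize(im[130:265,200:435,::-1],None,fx=3,fy=3,interpolation=cv2.INTER_CUBIC))
E

```

```text
t 15.55 pos [ 0.6547 -0.0843  0.1762] yaw -5.39 open 0.0088 F [1.1 0.4 5.6] 
  shift units now-axes [-8.73 -5.09 -3.72] after-turn axes [-8.73 -5.11 -3.69] turn units [ 0.007  0.001 -0.   ]
```

View pics/top2c.png

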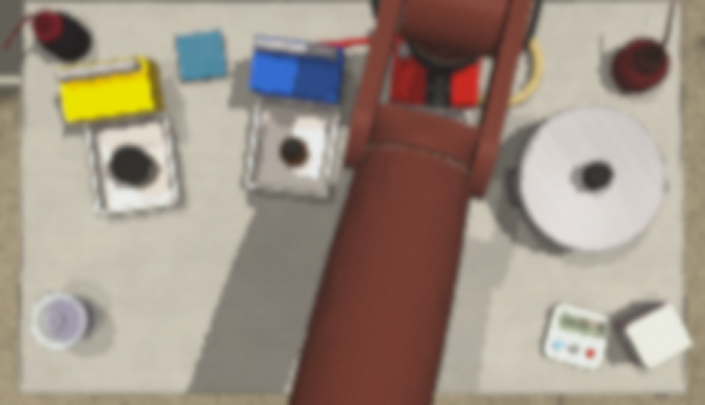

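Yellow holds a pot (wide black cap) and blue holds the brown bottle (small cap). Red is hidden by the arm. Next I go above the drum knob and look.

Emit:
jog_arm:
  plan:
    - [0,0,0,0,0,0,-0.4]
    - [0,0,0,0,0,0,-0.4]
    - [0,0,0,0,0,0,-0.4]
    - [0,0,-0.8,0,0,0,-0.4]
    - [0,0,-1,0,0,0,-0.4]
    - [0,0,-1,0,0,0,-0.4]
    - [-0.3,-0.2,-0.5,0,0,0,0.4]
    - [-0.7,-0.4,-0.4,0,0,0,0.4]

```text
t: 16.4
tool_pos: [0.6381, -0.103, 0.2486]
tool_rot: [2.321, 2.115, 0.001]
contact_force: [-0.7, -0.2, -0.5]
opening: 0.054
grip_force: 0.0
```

Emit:
jog_arm:
  plan:
    - [-1,-0.6,0,0,0,0,0.4]
    - [-1,-0.6,0,0,0,0,0.4]
    - [-1,-0.6,0,0,0,0,0.4]
    - [-1,-0.6,0,0,0,0,0.4]
    - [-1,-0.6,0,0,0,0,0.4]
    - [-1,-0.6,0,0,0,0,0.4]
    - [-1,-0.6,0,0,0,0,0.4]
    - [-0.7,-0.3,0,0,0,0,0.4]

```text
t: 17.2
tool_pos: [0.5319, -0.2493, 0.2464]
tool_rot: [-2.325, -2.111, 0.001]
contact_force: [-0.1, 0.2, 0.1]
opening: 0.0597
grip_force: 0.0
```

```bash
cat > knob.py <<'E'
import sys
from h import *
x,y,z0,z1=map(float,sys.argv[1:5])
im,d,K,T=snap("wrist",sys.argv[5] if len(sys.argv)>5 else None); P=cloud(d,K,T)
m=(np.hypot(P[...,0]-x,P[...,1]-y)<.045)&(P[...,2]>z0)&(P[...,2]<z1)
n,lab,st,ce=cv2.connectedComponentsWithStats(m.astype(np.uint8)); i=1+np.argmax(st[1:,4]); q=P[lab==i]
top=q[q[:,2]>np.percentile(q[:,2],90)-.006]
c,r=cv2.minEnclosingCircle((top[:,:2]*1000).astype(np.float32)); print("knob top",len(top),np.round(c,1),round(r,1),"z",np.percentile(top[:,2],[10,50,90]).round(4))
E
python3 knob.py .5365 -.2485 .130 .18 w2.png
python3 - <<'E'
from h import *
im,d,K,T=snap("top","top3.png"); np.savez("/tmp/top3.npz",im=im,d=d,K=K,T=T)
go([.5365,-.2485,.124]); P=cloud(d,K,T)
m=(abs(P[...,2])<.01)&(P[...,0]>.25)&(P[...,0]<.8)&(abs(P[...,1])<.45)
print(P[m].min(0),P[m].max(0)); col=m&(abs(P[...,1]-.18)<.04); print("front edge x at y .18",P[col][:,0].min())
for n,x,y in (("yellow",.5565,.2416),("blue",.5748,.0665),("red",.5677,-.0775)):
    q=P[(abs(P[...,0]-x+.01)<.03)&(abs(P[...,1]-y)<.035)&(P[...,2]>.07)]
    if len(q): c,r=cv2.minEnclosingCircle((q[:,:2]*1000).astype(np.float32)); print(n,len(q),np.round(c,1),round(r,1),q[:,2].max())
cv2.imwrite("pics/top3c.png",cv2.resize(im[130:265,200:435,::-1],None,fx=3,fy=3,interpolation=cv2.INTER_CUBIC))
E

```

```text
knob top 1060 [ 537.  -246.6] 14.9 z [0.1515 0.1542 0.1553]
t 17.3 pos [ 0.5325 -0.2494  0.2466] yaw -5.59 open 0.0599 F [ 1.2  1.  -1.1] 
  shift units now-axes [0.07 0.2  6.13] after-turn axes [0.07 0.19 6.13] turn units [-0.001 -0.    -0.   ]
[ 0.30577062 -0.36785239 -0.00999792] [0.77314293 0.44777764 0.00998735]
front edge x at y .18 0.3059046448245703
yellow 148 [553.5 238.8] 21.5 0.09898499560741003
blue 21 [572.1  66.9] 8.7 0.09379125505332486
red 146 [556.5 -74.9] 21.4 0.09674764391109503
```

View pics/w2.png

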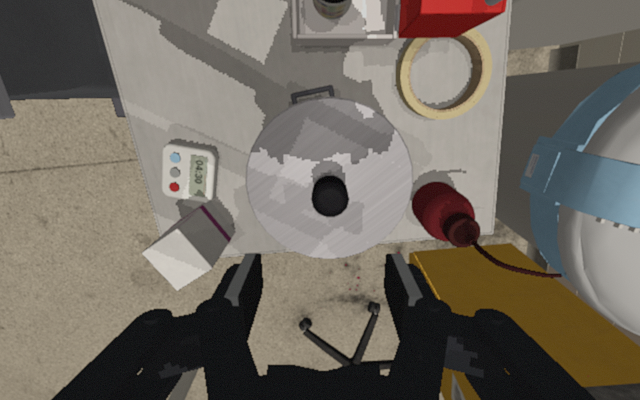

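The wrist view shows the knob at (330,196), its top measured at (0.537, −0.247, 0.155). The top camera finds 43 mm caps in yellow and red, so those are the two pots, and a small cap in blue. Gripping the knob.

Emit:
jog_arm:
  plan:
    - [0.14,0.21,1,0,0,0,0.4]
    - [0,0,1,0,0,0,0.4]
    - [0,0,1,0,0,0,0.4]
    - [0,0,1,0,0,0,0.4]
    - [0,0,0.9,0,0,0,0.4]
    - [0,0,0.7,0,0,0,0.4]
    - [0,0,0.5,0,0,0,0.4]
    - [0,0,0,0,0,0,0]
  grip_force: 40

```text
t: 18.1
tool_pos: [0.5376, -0.2446, 0.1231]
tool_rot: [-2.321, -2.112, 0.001]
contact_force: [0.2, 0.1, -0.1]
opening: 0.0467
grip_force: 0.0
```

Emit:
jog_arm:
  plan:
    - [0,0,0,0,0,0,-0.5]
    - [0,0,0,0,0,0,-1]
    - [0,0,0,0,0,0,-1]
    - [0,0,0,0,0,0,-1]
    - [0,0,0,0,0,0,-1]
    - [0,0,0,0,0,0,-1]

```text
t: 18.7
tool_pos: [0.5388, -0.2456, 0.1257]
tool_rot: [2.323, 2.113, 0.001]
contact_force: [0.6, 0.6, 1.6]
opening: 0.0285
grip_force: 40.0
```

Emit:
jog_arm:
  plan:
    - [0,0,-0.3,0,0,0,-1]
    - [0,0,-0.6,0,0,0,-1]
    - [0,0,-0.6,0,0,0,-1]
    - [0,0,-0.6,0,0,0,-1]
    - [0,0,-0.6,0,0,0,-1]
    - [0,0,0,0,0,0,-1]

```text
t: 19.3
tool_pos: [0.5397, -0.2462, 0.1822]
tool_rot: [2.32, 2.111, 0.002]
contact_force: [-0.3, 0.2, -1.4]
opening: 0.0288
grip_force: 39.8
```

```bash
python3 - <<'E'
from h import *
go([.415,-.085,.17])
E

```

```text
t 19.3 pos [ 0.5397 -0.2462  0.1822] yaw -5.41 open 0.0288 F [-0.3  0.2 -1.4] 
  shift units now-axes [ 7.44 -6.97  0.56] after-turn axes [ 7.44 -6.97  0.61] turn units [ 0.006  0.003 -0.   ]
```

Emit:
jog_arm:
  plan:
    - [0.5,-0.47,0,0,0,0,-1]
    - [0.9,-0.85,0,0,0,0,-1]
    - [1,-0.93,0,0,0,0,-1]
    - [1,-0.93,0,0,0,0,-1]
    - [1,-0.93,0,0,0,0,-1]
    - [1,-0.93,0,0,0,0,-1]
    - [1,-0.93,0,0,0,0,-1]
    - [0.7,-0.65,0,0,0,0,-1]

```text
t: 20.1
tool_pos: [0.4178, -0.0896, 0.1775]
tool_rot: [-2.321, -2.113, 0.001]
contact_force: [0.3, -0.5, -1.3]
opening: 0.0282
grip_force: 39.9
```

Emit:
jog_arm:
  plan:
    - [0.35,-0.35,0,0,0,0,-1]
    - [0,0,0.5,0,0,0,-1]
    - [0,0,1,0,0,0,-1]
    - [0,0,1,0,0,0,-1]
    - [0,0,1,0,0,0,-1]
    - [0,0,1,0,0,0,-1]
    - [0,0,1,0,0,0,-1]
    - [0,0,0.8,0,0,0,-1]

```text
t: 20.9
tool_pos: [0.4129, -0.0841, 0.0506]
tool_rot: [-2.323, -2.112, 0.002]
contact_force: [-0.5, 1.2, -2.0]
opening: 0.0282
grip_force: 39.9
```

Emit:
jog_arm:
  plan:
    - [0,0,0.5,0,0,0,-1]
    - [0,0,0.4,0,0,0,-1]
    - [0,0,0.3,0,0,0,-1]
    - [0,0,0,0,0,0,-1]

```text
t: 21.3
tool_pos: [0.4136, -0.084, 0.0285]
tool_rot: [-2.324, -2.114, 0.0]
contact_force: [-1.0, -0.1, -2.2]
opening: 0.0284
grip_force: 40.0
```

```bash
python3 - <<'E'
from h import *
go([.415,-.085,.0277])
E

```

```text
t 21.3 pos [ 0.4136 -0.084   0.0285] yaw -5.42 open 0.0284 F [-1.  -0.1 -2.2] 
  shift units now-axes [-0.05  0.07  0.04] after-turn axes [-0.05  0.07  0.04] turn units [-0.001 -0.    -0.   ]
```

Emit:
jog_arm:
  plan:
    - [0,0,0.06,0,0,0,-1]
    - [0,0,0,0,0,0,-0.2]
    - [0,0,0,0,0,0,0.3]
    - [0,0,0,0,0,0,0.4]
    - [0,0,0,0,0,0,0.4]
    - [0,0,-0.5,0,0,0,0.4]
    - [0,0,-1,0,0,0,0.4]
    - [0,0,-1,0,0,0,0.4]

```text
t: 22.1
tool_pos: [0.4134, -0.0838, 0.0787]
tool_rot: [-2.324, -2.114, 0.0]
contact_force: [-0.3, -1.1, -0.5]
opening: 0.0595
grip_force: 0.0
```

Emit:
jog_arm:
  plan:
    - [0,0,-1,0,0,0,0.4]
    - [0,0,-1,0,0,0,0.4]
    - [0,0,-1,0,0,0,0.6]
    - [0,0,-1,0,0,0,0.6]
    - [0,0,-1,0,0,0,0.6]
    - [0,0,-1,0,0,0,0.6]
    - [0,0,-1,0,0,0,0.6]
    - [0,0,-0.5,0,0,0,0.6]

```text
t: 22.9
tool_pos: [0.4144, -0.0841, 0.2306]
tool_rot: [2.321, 2.112, 0.003]
contact_force: [0.6, -0.8, 0.3]
opening: 0.0679
grip_force: 0.0
```

```bash
python3 - <<'E'
from h import *
go([.5575,-.075,.23])
im,d,K,T=snap("side","side1.png")
im,d,K,T=snap("top"); P=cloud(d,K,T)
for n,x,y,z in (("yellow",.5535,.2388,.07),("blue",.572,.067,.07),("red",.5565,-.075,.07),("yhandle",.64,.254,.17),("bhandle",.662,.057,.17),("rhandle",.655,-.084,.17)):
    q=P[(abs(P[...,0]-x)<.03)&(abs(P[...,1]-y)<.035)&(P[...,2]>z)&(P[...,2]<.21)]
    if len(q)>4: c,r=cv2.minEnclosingCircle((q[:,:2]*1000).astype(np.float32)); print(n,len(q),np.round(c,1),round(r,1),np.median(q[:,2]).round(3))
E

```

```text
t 22.9 pos [ 0.4144 -0.0841  0.2306] yaw -5.41 open 0.0679 F [ 0.6 -0.8  0.3] 
  shift units now-axes [1.13 7.08 0.06] after-turn axes [1.13 7.08 0.03] turn units [ 0.005  0.001 -0.   ]
yellow 147 [553.6 238.3] 21.8 0.09
blue 20 [571.   66.1] 8.2 0.088
red 146 [556.7 -75.1] 21.4 0.089
yhandle 80 [638.  254.1] 35.3 0.19
bhandle 80 [661.   56.3] 35.2 0.19
rhandle 80 [649.6 -83.1] 34.1 0.19
```

View pics/side1.png

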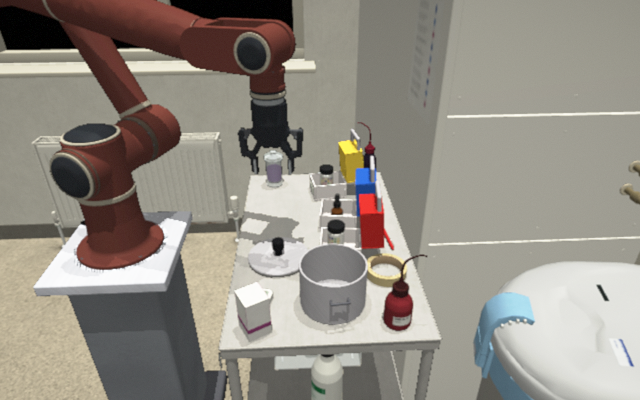

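All three lids stand upright, and the drum lid lies on the trolley at (277,258) in the side view. The pots are in yellow and red, the bottle in blue. Turning the gripper to take the red pot across its sides.

Emit:
jog_arm:
  plan:
    - [0,0,0,0,0,-0.167,0.6]
    - [0,0,0,0,0,-0.167,0.6]
    - [0,0,0,0,0,-0.167,0.6]
    - [0,0,0,0,0,-0.167,0.6]
    - [0,0,0,0,0,-0.167,0.6]
    - [0,0,0,0,0,-0.167,0.6]
    - [0,0,0,0,0,-0.167,0.6]
    - [0,0,0,0,0,-0.167,0.6]

```text
t: 23.8
tool_pos: [0.413, -0.0836, 0.2262]
tool_rot: [-0.944, -2.994, -0.0]
contact_force: [-0.9, 0.5, -0.3]
opening: 0.0683
grip_force: 0.0
```

Emit:
jog_arm:
  plan:
    - [0,0,0,0,0,-0.167,0.6]
    - [0,0,0,0,0,-0.167,0.6]
    - [0,0,0,0,0,-0.167,0.6]
    - [0,0,0,0,0,-0.16,0.6]
    - [-0.7,0.14,0,0,0,0,0.6]
    - [-0.9,0.14,0,0,0,0,0.6]
    - [-0.9,0.14,0,0,0,0,0.6]
    - [-0.9,0.14,0,0,0,0,0.6]

```text
t: 24.6
tool_pos: [0.4824, -0.079, 0.2261]
tool_rot: [-0.152, -3.136, -0.001]
contact_force: [-0.2, -0.1, 0.5]
opening: 0.0681
grip_force: 0.0
```

Emit:
jog_arm:
  plan:
    - [-0.9,0.14,0,0,0,0,0.6]
    - [-0.9,0.14,0,0,0,0,0.6]
    - [-0.9,0.14,0,0,0,0,0.6]
    - [-0.9,0.14,0,0,0,0,0.6]

```text
t: 25.0
tool_pos: [0.5551, -0.0748, 0.2259]
tool_rot: [-0.152, -3.135, -0.001]
contact_force: [-0.1, 0.1, 0.9]
opening: 0.0685
grip_force: 0.0
```

```bash
python3 knob.py .5567 -.075 .07 .12
python3 - <<'E'
from h import *
im,d,K,T=snap("top"); P=cloud(d,K,T)
q=P[(abs(P[...,0]-.537)<.1)&(abs(P[...,1]+.247)<.1)&(P[...,2]>.095)&(P[...,2]<.112)]
c,r=cv2.minEnclosingCircle((q[:,:2]*1000).astype(np.float32)); print("drum",len(q),np.round(c,1),round(r,1))
go([.5567,-.075,.057],84.4)
E
```

```text
knob top 1666 [557.1 -74. ] 21.4 z [0.0889 0.0899 0.0908]
drum 215 [ 536.9 -247.4] 72.3
t 25.1 pos [ 0.5556 -0.0748  0.226 ] yaw 84.49 open 0.068 F [-0.6  0.7 -0.6] 
  shift units now-axes [-0.08 -0.01  8.45] after-turn axes [-0.06 -0.    8.45] turn units [ 0.001 -0.003  0.002]
```

Emit:
jog_arm:
  plan:
    - [0,0,0.8,0,0,0,0.6]
    - [0,0,1,0,0,0,0.6]
    - [0,0,1,0,0,0,0.6]
    - [0,0,1,0,0,0,0.6]
    - [0,0,1,0,0,0,0.6]
    - [0,0,1,0,0,0,0.6]
    - [0,0,1,0,0,0,0.6]
    - [0,0,0.9,0,0,0,0.6]
  grip_force: 30

```text
t: 25.9
tool_pos: [0.5528, -0.0748, 0.0709]
tool_rot: [-0.152, -3.135, -0.001]
contact_force: [0.6, 0.6, -0.2]
opening: 0.0682
grip_force: 0.0
```

Emit:
jog_arm:
  plan:
    - [0,0,0.7,0,0,0,0.6]
    - [0,0,0,0,0,0,0.6]
    - [0,0,0,0,0,0,0.2]
    - [0,0,0,0,0,0,-0.3]
    - [0,0,0,0,0,0,-0.6]
    - [0,0,0,0,0,0,-1]
    - [0,0,0,0,0,0,-1]

```text
t: 26.6
tool_pos: [0.556, -0.0753, 0.0608]
tool_rot: [0.152, 3.136, -0.001]
contact_force: [0.2, 0.2, 3.1]
opening: 0.0421
grip_force: 30.6
```

Emit:
jog_arm:
  plan:
    - [0,0,0,0,0,0,-1]
    - [0,0,-0.3,0,0,0,-1]
    - [0,0,-0.8,0,0,0,-1]
    - [0,0,-1,0,0,0,-1]
    - [0,0,-1,0,0,0,-1]
    - [0,0,-1,0,0,0,-1]
    - [0,0,-1,0,0,0,-1]
    - [0,0,-1,0,0,0,-1]

```text
t: 27.4
tool_pos: [0.555, -0.0751, 0.1835]
tool_rot: [0.152, 3.137, -0.0]
contact_force: [-0.3, 0.4, 0.0]
opening: 0.0419
grip_force: 30.5
```

```bash
python3 - <<'E'
from h import *
go([.565,-.247,.2])
E
```

```text
t 27.4 pos [ 0.555  -0.0751  0.1835] yaw 84.45 open 0.0419 F [-0.3  0.4  0. ] 
  shift units now-axes [-1.33 -8.51 -0.82] after-turn axes [-1.33 -8.51 -0.83] turn units [-0.     0.001  0.   ]
```

Emit:
jog_arm:
  plan:
    - [0,-0.3,-0.8,0,0,0,-1]
    - [-0.1,-0.8,0,0,0,0,-1]
    - [-0.2,-1,0,0,0,0,-1]
    - [-0.2,-1,0,0,0,0,-1]
    - [-0.2,-1,0,0,0,0,-1]
    - [-0.2,-1,0,0,0,0,-1]
    - [-0.2,-1,0,0,0,0,-1]
    - [-0.2,-1,0,0,0,0,-1]

```text
t: 28.2
tool_pos: [0.5668, -0.2208, 0.1968]
tool_rot: [-0.153, -3.137, -0.001]
contact_force: [-0.1, 0.5, -0.2]
opening: 0.0423
grip_force: 30.5
```

Emit:
jog_arm:
  plan:
    - [0,-0.8,0,0,0,0,-1]
    - [0,-0.6,0,0,0,0,-1]
    - [0,0,0,0,0,0,-1]
    - [0,0,0,0,0,0,-1]

```text
t: 28.6
tool_pos: [0.5645, -0.2467, 0.1976]
tool_rot: [-0.152, -3.138, -0.001]
contact_force: [-0.5, -0.0, 0.6]
opening: 0.042
grip_force: 30.6
```

```bash
python3 - <<'E'
from h import *
go([.565,-.247,.064])
E
```

```text
t 28.6 pos [ 0.5645 -0.2467  0.1976] yaw 84.44 open 0.042 F [-0.5 -0.   0.6] 
  shift units now-axes [-0.03 -0.01  6.68] after-turn axes [-0.03 -0.01  6.68] turn units [ 0.001 -0.     0.   ]
```

Emit:
jog_arm:
  plan:
    - [0,0,0.7,0,0,0,-1]
    - [0,0,1,0,0,0,-1]
    - [0,0,1,0,0,0,-1]
    - [0,0,1,0,0,0,-1]
    - [0,0,1,0,0,0,-1]
    - [0,0,1,0,0,0,-1]
    - [0,0,0.6,0,0,0,-1]
    - [0,0,0.35,0,0,0,-1]

```text
t: 29.4
tool_pos: [0.5637, -0.2456, 0.0626]
tool_rot: [-0.151, -3.135, -0.002]
contact_force: [-0.9, -0.5, 0.2]
opening: 0.042
grip_force: 30.6
```

Emit:
jog_arm:
  plan:
    - [0,0,0.1,0,0,0,-1]
    - [0,0,0,0,0,0,-1]
    - [0,0,0,0,0,0,0.3]
    - [0,0,0,0,0,0,0.3]
    - [0,0,0,0,0,0,0.3]
    - [0,0,-0.5,0,0,0,0.3]
    - [0,0,-1,0,0,0,0.3]
    - [0,0,-1,0,0,0,0.3]

```text
t: 30.2
tool_pos: [0.5644, -0.2468, 0.1137]
tool_rot: [-0.152, -3.138, -0.0]
contact_force: [-0.2, -0.4, -0.6]
opening: 0.0555
grip_force: 0.0
```

Emit:
jog_arm:
  plan:
    - [0,0,-1,0,0,0,0.3]
    - [0,0,-1,0,0,0,0.3]
    - [0,0,-1,0,0,0,0.6]
    - [0,0,-1,0,0,0,0.6]
    - [0,0,-1,0,0,0,0.6]
    - [0,0,-1,0,0,0,0.6]
    - [0,0,-0.5,0,0,0,0.6]

```text
t: 30.9
tool_pos: [0.5654, -0.2473, 0.2462]
tool_rot: [0.152, 3.134, -0.003]
contact_force: [0.5, -0.1, 0.2]
opening: 0.0686
grip_force: 0.0
```

```bash
python3 - <<'E'
from h import *
im,d,K,T=snap("wrist"); P=cloud(d,K,T)
m=(np.hypot(P[...,0]-.537,P[...,1]+.247)<.06)&(P[...,2]>.07)&(P[...,2]<.102)
q=P[m]; c,r=cv2.minEnclosingCircle((q[:,:2]*1000).astype(np.float32)); print("pot in drum",len(q),np.round(c,1),round(r,1),np.median(q[:,2]))
q=P[(abs(P[...,0]-.537)<.1)&(abs(P[...,1]+.247)<.1)&(P[...,2]>.1025)&(P[...,2]<.112)]
c,r=cv2.minEnclosingCircle((q[:,:2]*1000).astype(np.float32)); print("rim",len(q),np.round(c,1),round(r,1))
go([.5535,.2387,.25],97.8)
E
```

```text
pot in drum 1577 [ 566.7 -245.8] 21.6 0.09086585525616314
rim 2306 [ 537.1 -246. ] 71.9
t 30.95 pos [ 0.5658 -0.2476  0.2472] yaw 84.45 open 0.0684 F [ 1.5 -0.5  1.6] 
  shift units now-axes [ 2.96 24.14 -0.22] after-turn axes [-2.69 24.17 -0.14] turn units [-0.004  0.007 -0.297]
```

Emit:
jog_arm:
  plan:
    - [0,0,0,0,0,-0.15,0.6]
    - [0,0,0,0,0,-0.147,0.6]
    - [0,0.5,0,0,0,0,0.6]
    - [-0.1,0.8,0,0,0,0,0.6]
    - [-0.1,1,0,0,0,0,0.6]
    - [-0.1,1,0,0,0,0,0.6]
    - [-0.1,1,0,0,0,0,0.6]
    - [-0.1,1,0,0,0,0,0.6]

```text
t: 31.75
tool_pos: [0.5597, -0.1379, 0.2426]
tool_rot: [0.214, -3.134, -0.001]
contact_force: [-0.7, -0.6, -0.4]
opening: 0.0682
grip_force: 0.0
```

Emit:
jog_arm:
  plan:
    - [-0.1,1,0,0,0,0,0.6]
    - [-0.1,1,0,0,0,0,0.6]
    - [-0.1,1,0,0,0,0,0.6]
    - [-0.1,1,0,0,0,0,0.6]
    - [-0.1,1,0,0,0,0,0.6]
    - [-0.1,1,0,0,0,0,0.6]
    - [-0.1,1,0,0,0,0,0.6]
    - [-0.1,1,0,0,0,0,0.6]

```text
t: 32.55
tool_pos: [0.5533, 0.0227, 0.2426]
tool_rot: [0.214, -3.134, -0.001]
contact_force: [0.7, -0.5, 0.7]
opening: 0.0683
grip_force: 0.0
```

Emit:
jog_arm:
  plan:
    - [-0.1,1,0,0,0,0,0.6]
    - [-0.1,1,0,0,0,0,0.6]
    - [-0.2,1,0,0,0,0,0.6]
    - [-0.2,1,0,0,0,0,0.6]
    - [-0.2,1,0,0,0,0,0.6]
    - [-0.2,1,0,0,0,0,0.6]
    - [-0.2,1,0,0,0,0,0.6]
    - [-0.2,1,0,0,0,0,0.6]

```text
t: 33.35
tool_pos: [0.5589, 0.1849, 0.2426]
tool_rot: [0.214, -3.134, -0.0]
contact_force: [0.4, 0.7, 0.0]
opening: 0.0679
grip_force: 0.0
```

Emit:
jog_arm:
  plan:
    - [0,0.7,0.2,0,0,0,0.6]
    - [0,0.2,0.5,0,0,0,0.6]
    - [0,0,0,0,0,0,0.6]

```text
t: 33.65
tool_pos: [0.556, 0.2008, 0.2262]
tool_rot: [0.215, -3.13, 0.001]
contact_force: [-0.0, 0.3, -0.3]
opening: 0.0684
grip_force: 0.0
```

```bash
python3 knob.py .5535 .2387 .07 .12
python3 - <<'E'
from h import *
go([.5535,.2387,.057],97.8)
E
```

```text
knob top 1674 [554.  240.5] 21.7 z [0.0888 0.0899 0.0908]
t 33.7 pos [0.5565 0.2003 0.2269] yaw 97.83 open 0.0682 F [0.7 1.  1.7] 
  shift units now-axes [-0.14  1.93  8.49] after-turn axes [-0.11  1.92  8.5 ] turn units [-0.001 -0.004  0.001]
```

Emit:
jog_arm:
  plan:
    - [0.05,1,0,0,0,0,0.6]
    - [0.05,0.98,0.5,0,0,0,0.6]
    - [0,0,1,0,0,0,0.6]
    - [0,0,1,0,0,0,0.6]
    - [0,0,1,0,0,0,0.6]
    - [0,0,1,0,0,0,0.6]
    - [0,0,1,0,0,0,0.6]
    - [0,0,1,0,0,0,0.6]

```text
t: 34.5
tool_pos: [0.5505, 0.2383, 0.098]
tool_rot: [-0.212, 3.134, -0.0]
contact_force: [0.3, -0.5, 0.7]
opening: 0.0686
grip_force: 0.0
```

Emit:
jog_arm:
  plan:
    - [0,0,1,0,0,0,0.6]
    - [0,0,0.95,0,0,0,0.6]
    - [0,0,0,0,0,0,0.6]
    - [0,0,0,0,0,0,0.2]
    - [0,0,0,0,0,0,-0.3]
    - [0,0,0,0,0,0,-0.6]
    - [0,0,0,0,0,0,-1]
    - [0,0,0,0,0,0,-1]

```text
t: 35.3
tool_pos: [0.5514, 0.2395, 0.0613]
tool_rot: [-0.214, 3.132, 0.0]
contact_force: [-0.1, -0.3, 4.9]
opening: 0.0424
grip_force: 30.7
```

Emit:
jog_arm:
  plan:
    - [0,0,0,0,0,0,-1]
    - [0,0,-0.3,0,0,0,-1]
    - [0,0,-0.8,0,0,0,-1]
    - [0,0,-1,0,0,0,-1]
    - [0,0,-1,0,0,0,-1]
    - [0,0,-1,0,0,0,-1]
    - [0,0,-1,0,0,0,-1]
    - [0,0,-1,0,0,0,-1]

```text
t: 36.1
tool_pos: [0.5501, 0.2394, 0.1833]
tool_rot: [-0.214, 3.134, 0.0]
contact_force: [1.1, -0.6, -1.2]
opening: 0.0421
grip_force: 30.5
```

```bash
python3 - <<'E'
from h import *
go([.503,-.247,.205],97.8)
E
```

```text
t 36.1 pos [0.5501 0.2394 0.1833] yaw 97.82 open 0.0421 F [ 1.1 -0.6 -1.2] 
  shift units now-axes [  5.64 -23.77  -1.09] after-turn axes [  5.63 -23.78  -1.09] turn units [0. 0. 0.]
```

Emit:
jog_arm:
  plan:
    - [0,-0.3,-0.8,0,0,0,-1]
    - [0.2,-0.7,-0.5,0,0,0,-1]
    - [0.25,-1,0,0,0,0,-1]
    - [0.25,-1,0,0,0,0,-1]
    - [0.25,-1,0,0,0,0,-1]
    - [0.25,-1,0,0,0,0,-1]
    - [0.25,-1,0,0,0,0,-1]
    - [0.25,-1,0,0,0,0,-1]

```text
t: 36.9
tool_pos: [0.5348, 0.0942, 0.2073]
tool_rot: [0.213, -3.133, 0.001]
contact_force: [0.4, 0.1, -0.8]
opening: 0.0422
grip_force: 30.5
```

Emit:
jog_arm:
  plan:
    - [0.25,-1,0,0,0,0,-1]
    - [0.25,-1,0,0,0,0,-1]
    - [0.25,-1,0,0,0,0,-1]
    - [0.25,-1,0,0,0,0,-1]
    - [0.25,-1,0,0,0,0,-1]
    - [0.25,-1,0,0,0,0,-1]
    - [0.25,-1,0,0,0,0,-1]
    - [0.25,-1,0,0,0,0,-1]

```text
t: 37.7
tool_pos: [0.5167, -0.0695, 0.2073]
tool_rot: [0.213, -3.133, -0.0]
contact_force: [1.0, 0.5, -0.4]
opening: 0.0422
grip_force: 30.5
```

Emit:
jog_arm:
  plan:
    - [0.25,-1,0,0,0,0,-1]
    - [0.25,-1,0,0,0,0,-1]
    - [0.25,-1,0,0,0,0,-1]
    - [0.25,-1,0,0,0,0,-1]
    - [0.25,-1,0,0,0,0,-1]
    - [0.25,-1,0,0,0,0,-1]
    - [0.25,-0.8,0,0,0,0,-1]
    - [0,-0.6,0,0,0,0,-1]

```text
t: 38.5
tool_pos: [0.5023, -0.2207, 0.2075]
tool_rot: [0.212, -3.134, -0.0]
contact_force: [0.9, 0.2, -0.5]
opening: 0.0419
grip_force: 30.5
```

Emit:
jog_arm:
  plan:
    - [0,0,0,0,0,0,-1]
    - [0,0,0,0,0,0,-1]

```text
t: 38.7
tool_pos: [0.5032, -0.2192, 0.2075]
tool_rot: [0.214, -3.134, -0.001]
contact_force: [-0.0, 0.3, -0.5]
opening: 0.0422
grip_force: 30.5
```

```bash
python3 - <<'E'
from h import *
go([.503,-.2465,.064],90)
im,d,K,T=snap("wrist"); P=cloud(d,K,T)
q=P[(abs(P[...,0]-.537)<.1)&(abs(P[...,1]+.247)<.1)&(P[...,2]>.1025)&(P[...,2]<.109)]
c,r=cv2.minEnclosingCircle((q[:,:2]*1000).astype(np.float32)); print("rim",len(q),np.round(c,1),round(r,1))
E
```

```text
t 38.7 pos [ 0.5032 -0.2192  0.2075] yaw 97.8 open 0.0422 F [-0.   0.3 -0.5] 
  shift units now-axes [ 0.19 -1.36  7.17] after-turn axes [ 0.01 -1.37  7.18] turn units [ 0.001 -0.     0.173]
rim 1827 [ 536.7 -246.4] 71.9
```

Emit:
jog_arm:
  plan:
    - [0,0,0,0,0,0.173,-1]
    - [0,-0.7,0,0,0,0,-1]
    - [0,-0.67,0,0,0,0,-1]
    - [0,0,0.7,0,0,0,-1]
    - [0,0,1,0,0,0,-1]
    - [0,0,1,0,0,0,-1]
    - [0,0,1,0,0,0,-1]
    - [0,0,1,0,0,0,-1]

```text
t: 39.55
tool_pos: [0.5027, -0.2465, 0.1116]
tool_rot: [0.002, -3.14, -0.002]
contact_force: [0.7, 0.3, -1.3]
opening: 0.0419
grip_force: 30.6
```

Emit:
jog_arm:
  plan:
    - [0,0,0.9,0,0,0,-1]
    - [0,0,0.7,0,0,0,-1]
    - [0,0,0.5,0,0,0,-1]
    - [0,0,0.35,0,0,0,-1]
    - [0,0,0,0,0,0,-1]

```text
t: 40.05
tool_pos: [0.5028, -0.2464, 0.0637]
tool_rot: [0.001, -3.14, -0.002]
contact_force: [0.1, 0.4, -0.7]
opening: 0.0421
grip_force: 30.6
```

```bash
python3 - <<'E'
from h import *
go([.503,-.2465,.0625],90)
E
```

```text
t 40.05 pos [ 0.5028 -0.2464  0.0637] yaw 90.04 open 0.0421 F [ 0.1  0.4 -0.7] 
  shift units now-axes [-0.01 -0.    0.06] after-turn axes [-0.01 -0.    0.06] turn units [ 0.001 -0.002  0.001]
```

Emit:
jog_arm:
  plan:
    - [0,0,0.08,0,0,0,-1]
    - [0,0,0,0,0,0,0.1]
    - [0,0,0,0,0,0,0.25]
    - [0,0,0,0,0,0,0.25]
    - [0,0,0,0,0,0,0.25]
    - [0,0,-0.5,0,0,0,0.25]
    - [0,0,-1,0,0,0,0.25]
    - [0,0,-1,0,0,0,0.25]

```text
t: 40.85
tool_pos: [0.5031, -0.2466, 0.114]
tool_rot: [0.001, -3.141, -0.0]
contact_force: [0.0, -0.9, 0.1]
opening: 0.0531
grip_force: 0.0
```

Emit:
jog_arm:
  plan:
    - [0,0,-1,0,0,0,0.25]
    - [0,0,-1,0,0,0,0.3]
    - [0,0,-1,0,0,0,0.4]
    - [0,0,-1,0,0,0,0.4]
    - [0,0,-1,0,0,0,0.4]
    - [0,0,-1,0,0,0,0.4]
    - [0,0,-1,0,0,0,0.4]
    - [0,0,-0.5,0,0,0,0.4]

```text
t: 41.65
tool_pos: [0.504, -0.2472, 0.2663]
tool_rot: [-0.001, 3.138, -0.004]
contact_force: [0.1, -0.0, 0.5]
opening: 0.0597
grip_force: 0.0
```

```bash
python3 - <<'E'
from h import *
im,d,K,T=snap("wrist","w4.png"); P=cloud(d,K,T)
m=(np.hypot(P[...,0]-.537,P[...,1]+.247)<.062)&(P[...,2]>.07)&(P[...,2]<.101)
n,lab,st,ce=cv2.connectedComponentsWithStats(m.astype(np.uint8))
for i in range(1,n):
    if st[i,4]>150:
        q=P[lab==i]; c,r=cv2.minEnclosingCircle((q[:,:2]*1000).astype(np.float32)); print("pot",len(q),np.round(c,1),round(r,1),np.median(q[:,2]))
q=P[(abs(P[...,0]-.537)<.1)&(abs(P[...,1]+.247)<.1)&(P[...,2]>.1025)&(P[...,2]<.109)]
c,r=cv2.minEnclosingCircle((q[:,:2]*1000).astype(np.float32)); print("rim",len(q),np.round(c,1),round(r,1))
im,d,K,T=snap("side","side2.png")
go([.4136,-.084,.15],-5.4)
E
```

```text
pot 1396 [ 506.8 -246.6] 21.6 0.09088454433767071
pot 1280 [ 566.5 -245.7] 21.6 0.0907549096591222
rim 1705 [ 537.  -246.6] 72.1
t 41.75 pos [ 0.5041 -0.2472  0.2656] yaw 90.03 open 0.0596 F [ 0.1 -0.8 -0.4] 
  shift units now-axes [4.54 8.18 5.75] after-turn axes [ 7.7  -5.27  5.78] turn units [1.000e-03 6.000e-03 2.121e+00]
```

View pics/side2.png

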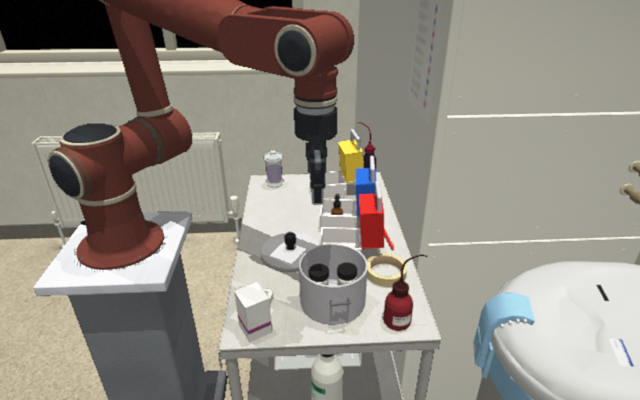

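Both pots stand in the drum, but the lid has been knocked: its knob is now at (290,238) instead of (277,240). Measuring it again.

```bash
python3 - <<'E'
from h import *
for n in ("side","top"):
    im,d,K,T=snap(n); P=cloud(d,K,T)
    b=(abs(P[...,0]-.435)<.07)&(abs(P[...,1]+.085)<.08)
    m=b&(P[...,2]>.042)&(P[...,2]<.066)&(im.max(2)<80); q=P[m]
    if m.sum()>5: c,r=cv2.minEnclosingCircle((q[:,:2]*1000).astype(np.float32)); print(n,"knob",len(q),np.round(c,1),round(r,1),np.percentile(q[:,2],[5,50,95]).round(4))
    q=P[(abs(P[...,0]-.435)<.1)&(abs(P[...,1]+.085)<.1)&(P[...,2]>.007)&(P[...,2]<.024)]
    if len(q): c,r=cv2.minEnclosingCircle((q[:,:2]*1000).astype(np.float32)); print("  lid",len(q),np.round(c,1),round(r,1))
E
```

```text
side knob 97 [444.3 -71.4] 13.3 [0.0432 0.0551 0.0613]
  lid 1337 [464.7 -94.1] 111.5
top knob 34 [442.4 -63.6] 10.6 [0.0517 0.0572 0.0616]
  lid 1421 [446.3 -81.5] 128.4
```

Emit:
jog_arm:
  plan:
    - [0.1,0.5,0,0,0,0,0.4]
    - [0.3,1,0,0,0,0,0.4]
    - [0.4,1,0,0,0,0,0.4]
    - [0.4,1,0.4,0,0,0,0.4]
    - [0.4,1,0.5,0,0,0,0.4]
    - [0.4,1,0.5,0,0,0,0.4]
    - [0.4,1,0.5,0,0,0,0.4]
    - [0.4,1,0.5,0,0,0,0.4]

```text
t: 42.65
tool_pos: [0.4459, -0.0952, 0.2132]
tool_rot: [0.001, -3.139, -0.002]
contact_force: [0.7, 1.0, -0.2]
opening: 0.0596
grip_force: 0.0
```

Emit:
jog_arm:
  plan:
    - [0.2,0.9,0.4,0,0,0,0.4]
    - [0,0.5,0.3,0,0,0,0.4]
    - [0,0,0,0,0,0,0.4]

```text
t: 42.95
tool_pos: [0.4422, -0.0674, 0.1993]
tool_rot: [0.004, -3.139, -0.002]
contact_force: [0.0, -1.2, -0.4]
opening: 0.0598
grip_force: 0.0
```

```bash
python3 knob.py .443 -.068 .035 .07 w5.png; python3 - <<'E'
from h import *
go([.443,-.068,.0277],90)
E
```

```text
knob top 745 [443.5 -63.4] 14.8 z [0.0536 0.0562 0.0574]
t 43.0 pos [ 0.4428 -0.0683  0.2002] yaw 90.1 open 0.0602 F [-1.   0.7  0.8] 
  shift units now-axes [-0.02  0.01  8.63] after-turn axes [-0.01  0.01  8.63] turn units [ 0.    -0.002  0.002]
```

View pics/w5.png

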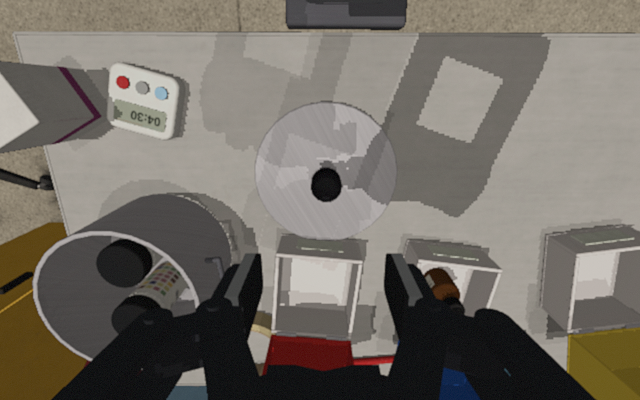

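The knob is at (326,185), measured at (0.4435, −0.0635), and the lid lies flat just in front of the red case. Gripping it.

Emit:
jog_arm:
  plan:
    - [-0.03,0.24,0.7,0,0,0,0.4]
    - [0,0,1,0,0,0,0.4]
    - [0,0,1,0,0,0,0.4]
    - [0,0,1,0,0,0,0.4]
    - [0,0,1,0,0,0,0.4]
    - [0,0,1,0,0,0,0.4]
    - [0,0,1,0,0,0,0.4]
    - [0,0,0.9,0,0,0,0.4]
  grip_force: 40

```text
t: 43.8
tool_pos: [0.4435, -0.0643, 0.0475]
tool_rot: [-0.001, -3.141, -0.0]
contact_force: [-0.1, 0.7, -0.1]
opening: 0.0595
grip_force: 0.0
```

Emit:
jog_arm:
  plan:
    - [0,0,0.6,0,0,0,0.4]
    - [0,0,0.4,0,0,0,0.4]
    - [0,0,0,0,0,0,0]
    - [0,0,0,0,0,0,-0.5]
    - [0,0,0,0,0,0,-1]
    - [0,0,0,0,0,0,-1]
    - [0,0,0,0,0,0,-1]
    - [0,0,0,0,0,0,-1]

```text
t: 44.6
tool_pos: [0.4444, -0.0642, 0.0299]
tool_rot: [-0.001, 3.14, -0.001]
contact_force: [-0.8, -1.2, 3.1]
opening: 0.0277
grip_force: 40.0
```

```bash
python3 - <<'E'
from h import *
go([.537,-.2465,.19],90)
E
```

```text
t 44.6 pos [ 0.4444 -0.0642  0.0299] yaw 90.04 open 0.0277 F [-0.8 -1.2  3.1] 
  shift units now-axes [-4.63 -9.12 -7.99] after-turn axes [-4.63 -9.11 -8.01] turn units [-0.001  0.002  0.001]
```

Emit:
jog_arm:
  plan:
    - [0,0,-0.3,0,0,0,-1]
    - [0,0,-0.7,0,0,0,-1]
    - [0,0,-1,0,0,0,-1]
    - [0,0,-1,0,0,0,-1]
    - [0,0,-1,0,0,0,-1]
    - [0,0,-1,0,0,0,-1]
    - [0,0,-1,0,0,0,-1]
    - [0,0,-1,0,0,0,-1]

```text
t: 45.4
tool_pos: [0.4432, -0.0635, 0.1694]
tool_rot: [0.001, -3.141, -0.001]
contact_force: [1.0, -0.2, -2.0]
opening: 0.0284
grip_force: 39.9
```

Emit:
jog_arm:
  plan:
    - [-0.1,-0.2,-1,0,0,0,-1]
    - [-0.4,-0.7,0,0,0,0,-1]
    - [-0.5,-0.9,0,0,0,0,-1]
    - [-0.5,-1,0,0,0,0,-1]
    - [-0.5,-1,0,0,0,0,-1]
    - [-0.5,-1,0,0,0,0,-1]
    - [-0.5,-1,0,0,0,0,-1]
    - [-0.5,-1,0,0,0,0,-1]

```text
t: 46.2
tool_pos: [0.5137, -0.2011, 0.187]
tool_rot: [0.0, -3.139, -0.002]
contact_force: [0.3, 1.0, -1.7]
opening: 0.0281
grip_force: 39.9
```

Emit:
jog_arm:
  plan:
    - [-0.5,-1,0,0,0,0,-1]
    - [-0.5,-0.8,0,0,0,0,-1]
    - [-0.3,-0.5,0,0,0,0,-1]
    - [0,0,0,0,0,0,-1]
    - [0,0,0,0,0,0,-1]

```text
t: 46.7
tool_pos: [0.5394, -0.2456, 0.1881]
tool_rot: [0.001, -3.14, -0.002]
contact_force: [-0.4, 0.6, -2.3]
opening: 0.0285
grip_force: 39.9
```

```bash
python3 - <<'E'
from h import *
go([.5375,-.2465,.1279],90)
im,d,K,T=snap("wrist","w6.png"); P=cloud(d,K,T); o=ctrl.get_obs()["tool_pos"]
q=P[(np.hypot(P[...,0]-o[0],P[...,1]-o[1])<.1)&(P[...,2]>o[2]-.026)&(P[...,2]<o[2]-.008)]
c,r=cv2.minEnclosingCircle((q[:,:2]*1000).astype(np.float32)); print("lid",len(q),np.round(c,1),round(r,1),"tcp",o)
im,d,K,T=snap("side","side3.png"); P=cloud(d,K,T)
q=P[(abs(P[...,0]-.537)<.1)&(abs(P[...,1]+.247)<.1)&(P[...,2]>.103)&(P[...,2]<.111)]
if len(q): c,r=cv2.minEnclosingCircle((q[:,:2]*1000).astype(np.float32)); print("rim",len(q),np.round(c,1),round(r,1))
E
```

```text
t 46.7 pos [ 0.5394 -0.2456  0.1881] yaw 90.02 open 0.0285 F [-0.4  0.6 -2.3] 
  shift units now-axes [ 0.09 -0.05  3.01] after-turn axes [ 0.1  -0.05  3.01] turn units [ 0.002 -0.002  0.001]
lid 41143 [ 537.8 -244.8] 76.6 tcp [ 0.53941717 -0.24529057  0.18836029]
rim 302 [ 535.5 -249.8] 72.2
```

View pics/side3.png

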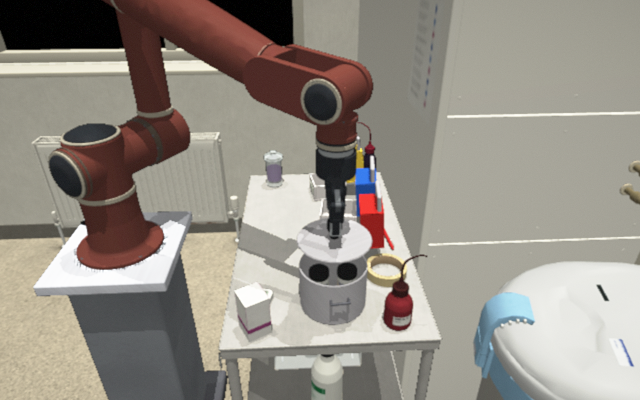

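The view shows the lid held level over the drum, with the two pots at (319,271) and (347,271). Lowering it on.

Emit:
jog_arm:
  plan:
    - [0.05,-0.08,0.4,0,0,0,-1]
    - [0,0,0.6,0,0,0,-1]
    - [0,0,0.6,0,0,0,-1]
    - [0,0,0.5,0,0,0,-1]
    - [0,0,0.4,0,0,0,-1]
    - [0,0,0.3,0,0,0,-1]
    - [0,0,0.15,0,0,0,-1]
    - [0,0,0,0,0,0,-1]

```text
t: 47.6
tool_pos: [0.5388, -0.2474, 0.1296]
tool_rot: [0.001, -3.141, -0.001]
contact_force: [-1.1, -0.3, -2.6]
opening: 0.0284
grip_force: 39.9
```

```bash
python3 - <<'E'
from h import *
go([.539,-.2472,.1279],90)
E
```

```text
t 47.6 pos [ 0.5388 -0.2474  0.1296] yaw 90.03 open 0.0284 F [-1.1 -0.3 -2.6] 
  shift units now-axes [-0.01  0.01  0.09] after-turn axes [-0.01  0.01  0.09] turn units [ 0.    -0.001  0.001]
```

Emit:
jog_arm:
  plan:
    - [0,0,0.1,0,0,0,-1]
    - [0,0,0,0,0,0,-1]
    - [0,0,0,0,0,0,-0.2]
    - [0,0,0,0,0,0,0.3]
    - [0,0,0,0,0,0,0.4]
    - [0,0,0,0,0,0,0.4]
    - [0,0,-0.5,0,0,0,0.4]
    - [0,0,-1,0,0,0,0.4]

```text
t: 48.4
tool_pos: [0.5378, -0.2469, 0.157]
tool_rot: [0.001, -3.138, -0.003]
contact_force: [0.5, -0.6, -0.5]
opening: 0.06
grip_force: 0.0
```

Emit:
jog_arm:
  plan:
    - [0,0,-1,0,0,0,0.4]
    - [0,0,-1,0,0,0,0.4]
    - [0,0,-1,0,0,0,0.4]
    - [0,0,-1,0,0,0,0.4]
    - [0,0,-1,0,0,0,0.4]
    - [0,0,-0.5,0,0,0,0.4]
    - [0,0,0,0,0,0,0.4]

```text
t: 49.1
tool_pos: [0.5397, -0.248, 0.2708]
tool_rot: [-0.001, 3.138, -0.004]
contact_force: [0.3, 0.0, -0.5]
opening: 0.0594
grip_force: 0.0
```

```bash
python3 knob.py .537 -.2465 .130 .18; python3 - <<'E'
from h import *
go([.6547,-.0843,.25],-5.4)
E
```

```text
knob top 880 [ 538.3 -246.6] 14.9 z [0.1515 0.1541 0.1553]
t 49.15 pos [ 0.5392 -0.2477  0.2689] yaw 90.03 open 0.0601 F [-0.8  0.4 -0.4] 
  shift units now-axes [-5.78  8.17  0.95] after-turn axes [8.68 4.98 0.95] turn units [1.000e-03 2.000e-03 2.121e+00]
```

Emit:
jog_arm:
  plan:
    - [0,0,0,0,0,0.17,0.0]
    - [0,0,0,0,0,0.17,0.0]
    - [0,0,0,0,0,0.17,0.0]
    - [0,0,0,0,0,0.17,0.0]
    - [0,0,0,0,0,0.17,0.0]
    - [0,0,0,0,0,0.17,0.0]
    - [0,0,0,0,0,0.17,0.0]
    - [0,0,0,0,0,0.17,0.0]

```text
t: 49.95
tool_pos: [0.5382, -0.2471, 0.266]
tool_rot: [-1.604, -2.697, -0.0]
contact_force: [0.1, 0.3, -0.2]
opening: 0.0428
grip_force: 0.0
```

Emit:
jog_arm:
  plan:
    - [0,0,0,0,0,0.17,-0.3]
    - [0,0,0,0,0,0.17,-0.3]
    - [0,0,0,0,0,0.17,-0.3]
    - [0,0,0,0,0,0.17,-0.3]
    - [0,0,0,0,0,0.08,-0.3]

```text
t: 50.45
tool_pos: [0.5382, -0.2471, 0.266]
tool_rot: [-2.325, -2.109, 0.001]
contact_force: [-0.1, 0.4, 0.0]
opening: 0.0298
grip_force: 0.0
```

```bash
python3 - <<'E'
from h import *
go([.6547,-.0843,.25],-5.4)
E
```

```text
t 50.45 pos [ 0.5382 -0.2471  0.266 ] yaw -5.58 open 0.0298 F [-0.1  0.4  0. ] 
  shift units now-axes [8.67 5.01 0.8 ] after-turn axes [8.65 5.03 0.8 ] turn units [-0.004 -0.002 -0.004]
```

The lid is seated: the knob measures (0.538, −0.247), at the same height as at the start. Now closing red.

Emit:
jog_arm:
  plan:
    - [0.5,0.3,0,0,0,0,-0.3]
    - [1,0.55,0,0,0,0,-0.3]
    - [1,0.6,0,0,0,0,-0.3]
    - [1,0.6,0,0,0,0,-0.3]
    - [1,0.6,0,0,0,0,-0.3]
    - [1,0.6,0,0,0,0,-0.3]
    - [1,0.6,0,0,0,0,-0.3]
    - [1,0.6,0,0,0,0,-0.3]
  grip_force: 30

```text
t: 51.25
tool_pos: [0.6419, -0.1047, 0.2667]
tool_rot: [-2.319, -2.116, 0.001]
contact_force: [1.4, -0.4, -0.0]
opening: 0.0298
grip_force: 0.0
```

Emit:
jog_arm:
  plan:
    - [0.8,0.4,0.2,0,0,0,-0.3]
    - [0.4,0.2,0.4,0,0,0,-0.3]
    - [0,0,0,0,0,0,-0.3]
    - [0,0,0,0,0,0,-0.3]

```text
t: 51.65
tool_pos: [0.6551, -0.0839, 0.2549]
tool_rot: [-2.322, -2.114, 0.002]
contact_force: [0.5, -0.5, -0.2]
opening: 0.0298
grip_force: 0.0
```

```bash
cat > bar2.py <<'E'
import sys
from h import *
x,y,z,a=map(float,sys.argv[1:5])
im,d,K,T=snap("wrist"); P=cloud(d,K,T)
C=np.array([x,y]); e=np.array([np.cos(np.radians(a)),np.sin(np.radians(a))])
s=(P[...,:2]-C)@e; t=(P[...,:2]-C)@np.array([-e[1],e[0]])
m=(abs(s)<.025)&(t>-.02)&(t<.03)&(P[...,2]>z+.009)&(P[...,2]<z+.035)
print(m.sum(),"s",np.percentile(s[m],[2,50,98]).round(4),"ztop",np.percentile(P[...,2][m],[50,98]).round(4)); go([x,y,z],a)
E
python3 bar2.py .6547 -.0843 .1735 -5.4
```

```text
967 s [-0.0055 -0.0011  0.0038] ztop [0.1908 0.1925]
t 51.7 pos [ 0.6553 -0.0843  0.2556] yaw -5.4 open 0.03 F [ 0.  -0.1  0.9] 
  shift units now-axes [-0.   -0.02  4.1 ] after-turn axes [-0.   -0.03  4.1 ] turn units [-0.001  0.     0.   ]
```

```bash
python3 - <<'E'
import numpy as np
f=np.radians(161.57)-np.linspace(1.49,-0.015,16+1); p=142.3*np.c_[np.cos(f),np.sin(f)]
print([[0,round(a,2),round(b,2),0,0,0,-1] for a,b in np.c_[np.diff(p[:,0]),-np.diff(p[:,1])]/20])
E
```

```text
[[0, np.float64(-0.66), np.float64(-0.13), 0, 0, 0, -1], [0, np.float64(-0.67), np.float64(-0.07), 0, 0, 0, -1], [0, np.float64(-0.67), np.float64(-0.0), 0, 0, 0, -1], [0, np.float64(-0.67), np.float64(0.06), 0, 0, 0, -1], [0, np.float64(-0.66), np.float64(0.12), 0, 0, 0, -1], [0, np.float64(-0.64), np.float64(0.18), 0, 0, 0, -1], [0, np.float64(-0.62), np.float64(0.24), 0, 0, 0, -1], [0, np.float64(-0.6), np.float64(0.3), 0, 0, 0, -1], [0, np.float64(-0.57), np.float64(0.35), 0, 0, 0, -1], [0, np.float64(-0.53), np.float64(0.41), 0, 0, 0, -1], [0, np.float64(-0.49), np.float64(0.45), 0, 0, 0, -1], [0, np.float64(-0.45), np.float64(0.5), 0, 0, 0, -1], [0, np.float64(-0.4), np.float64(0.54), 0, 0, 0, -1], [0, np.float64(-0.35), np.float64(0.57), 0, 0, 0, -1], [0, np.float64(-0.29), np.float64(0.6), 0, 0, 0, -1], [0, np.float64(-0.23), np.float64(0.63), 0, 0, 0, -1]]
```

Emit:
jog_arm:
  plan:
    - [0,-0.06,0.8,0,0,0,-0.3]
    - [0,0,1,0,0,0,-0.3]
    - [0,0,1,0,0,0,-0.3]
    - [0,0,0.8,0,0,0,-0.3]
    - [0,0,0.6,0,0,0,-0.3]
    - [0,0,0,0,0,0,-0.3]
    - [0,0,0,0,0,0,-1]
    - [0,0,0,0,0,0,-1]

```text
t: 52.5
tool_pos: [0.6551, -0.0838, 0.1731]
tool_rot: [2.322, 2.114, 0.001]
contact_force: [0.1, 0.0, -1.1]
opening: 0.0089
grip_force: 29.4
```

Emit:
jog_arm:
  plan:
    - [0,0,0,0,0,0,-1]
    - [0,0,0,0,0,0,-1]
    - [0,0,0,0,0,0,-1]

```text
t: 52.8
tool_pos: [0.6551, -0.0838, 0.1731]
tool_rot: [2.322, 2.114, 0.001]
contact_force: [-0.4, -0.9, 2.0]
opening: 0.0086
grip_force: 29.7
```

Emit:
jog_arm:
  plan:
    - [0,-0.66,-0.13,0,0,0,-1]
    - [0,-0.67,-0.07,0,0,0,-1]
    - [0,-0.67,0,0,0,0,-1]
    - [0,-0.67,0.06,0,0,0,-1]
    - [0,-0.66,0.12,0,0,0,-1]
    - [0,-0.64,0.18,0,0,0,-1]
    - [0,-0.62,0.24,0,0,0,-1]
    - [0,-0.6,0.3,0,0,0,-1]

```text
t: 53.6
tool_pos: [0.5523, -0.0739, 0.16]
tool_rot: [2.32, 2.112, 0.005]
contact_force: [1.1, -0.1, 2.6]
opening: 0.0085
grip_force: 31.2
```

Emit:
jog_arm:
  plan:
    - [0,-0.57,0.35,0,0,0,-1]
    - [0,-0.53,0.41,0,0,0,-1]
    - [0,-0.49,0.45,0,0,0,-1]
    - [0,-0.45,0.5,0,0,0,-1]
    - [0,-0.4,0.54,0,0,0,-1]
    - [0,-0.35,0.57,0,0,0,-1]
    - [0,-0.29,0.6,0,0,0,-1]
    - [0,-0.23,0.63,0,0,0,-1]

```text
t: 54.4
tool_pos: [0.4844, -0.0674, 0.0756]
tool_rot: [-2.322, -2.114, 0.0]
contact_force: [-0.4, 1.3, 16.7]
opening: 0.0087
grip_force: 36.3
```

Emit:
jog_arm:
  plan:
    - [0,0,0,0,0,0,-1]
    - [0,0,0,0,0,0,-1]

```text
t: 54.6
tool_pos: [0.4844, -0.0674, 0.0757]
tool_rot: [-2.322, -2.114, 0.001]
contact_force: [-1.5, 1.7, 0.9]
opening: 0.009
grip_force: 33.5
```

```bash
python3 - <<'E'
from h import *
go([.4833,-.0685,.076],-5.4)
E
```

```text
t 54.6 pos [ 0.4844 -0.0674  0.0757] yaw -5.37 open 0.009 F [-1.5  1.7  0.9] 
  shift units now-axes [-0.06 -0.05 -0.02] after-turn axes [-0.06 -0.05 -0.02] turn units [-0.003 -0.001  0.001]
```

Emit:
jog_arm:
  plan:
    - [0,0,0,0,0,0,-0.4]
    - [0,0,0,0,0,0,-0.4]
    - [0,0,0,0,0,0,-0.4]
    - [0,0,-0.8,0,0,0,-0.4]
    - [0,0,-1,0,0,0,-0.4]
    - [0,0,-1,0,0,0,-0.4]
    - [0,0,-1,0,0,0,-0.4]
    - [0,0,-1,0,0,0,-0.4]

```text
t: 55.4
tool_pos: [0.4853, -0.0678, 0.1739]
tool_rot: [2.323, 2.115, -0.0]
contact_force: [-0.2, -0.3, -0.3]
opening: 0.0258
grip_force: 0.0
```

Emit:
jog_arm:
  plan:
    - [0,0,-1,0,0,0,-0.4]
    - [0,0,-1,0,0,0,-0.4]
    - [0,0,-1,0,0,0,-0.4]
    - [0,0,-1,0,0,0.02,-0.4]
    - [0.5,0.5,0,0,0,0,-0.3]
    - [0.8,1,0,0,0,0,-0.3]
    - [0.8,1,0,0,0,0,-0.3]
    - [0.8,1,0,0,0,0,-0.3]

```text
t: 56.2
tool_pos: [0.5621, -0.0165, 0.2516]
tool_rot: [-2.339, -2.096, 0.001]
contact_force: [0.4, 0.1, 1.2]
opening: 0.0297
grip_force: 0.0
```

Emit:
jog_arm:
  plan:
    - [0.8,1,0,0,0,0,-0.3]
    - [0.8,0.9,0,0,0,0,-0.3]
    - [0.8,0.9,0,0,0,0,-0.3]
    - [0.8,0.8,0,0,0,0,-0.3]
    - [0.6,0.5,0,0,0,0,-0.3]
    - [0,0,0,0,0,0,-0.3]

```text
t: 56.8
tool_pos: [0.6517, 0.0505, 0.2514]
tool_rot: [-2.336, -2.098, 0.002]
contact_force: [-1.2, 0.6, -0.2]
opening: 0.0296
grip_force: 0.0
```

```bash
python3 bar2.py .6618 .0574 .1725 -7
```

```text
1045 s [-0.0054 -0.0008  0.0041] ztop [0.1909 0.1926]
t 56.85 pos [0.651  0.0497 0.2517] yaw -6.19 open 0.0299 F [-0.8 -0.5  0.2] 
  shift units now-axes [0.44 0.5  3.96] after-turn axes [0.45 0.49 3.96] turn units [-0.002  0.001  0.018]
```

Emit:
jog_arm:
  plan:
    - [0.44,0.46,0,0,0,0.02,-0.3]
    - [0,0,0.8,0,0,0,-0.3]
    - [0,0,1,0,0,0,-0.3]
    - [0,0,1,0,0,0,-0.3]
    - [0,0,0.8,0,0,0,-0.3]
    - [0,0,0.4,0,0,0,-0.3]
    - [0,0,0,0,0,0,-0.3]
    - [0,0,0,0,0,0,-1]

```text
t: 57.65
tool_pos: [0.6614, 0.0565, 0.1737]
tool_rot: [2.356, 2.078, 0.001]
contact_force: [0.7, 0.3, 0.6]
opening: 0.0163
grip_force: 0.0
```

Emit:
jog_arm:
  plan:
    - [0,0,0,0,0,0,-1]
    - [0,0,0,0,0,0,-1]
    - [0,0,0,0,0,0,-1]
    - [0,0,0,0,0,0,-1]

```text
t: 58.05
tool_pos: [0.6618, 0.0566, 0.1743]
tool_rot: [2.355, 2.077, 0.002]
contact_force: [0.9, -1.2, 4.0]
opening: 0.0088
grip_force: 29.7
```

Emit:
jog_arm:
  plan:
    - [0,-0.66,-0.13,0,0,0,-1]
    - [0,-0.67,-0.07,0,0,0,-1]
    - [0,-0.67,0,0,0,0,-1]
    - [0,-0.67,0.06,0,0,0,-1]
    - [0,-0.66,0.12,0,0,0,-1]
    - [0,-0.64,0.18,0,0,0,-1]
    - [0,-0.62,0.24,0,0,0,-1]
    - [0,-0.6,0.3,0,0,0,-1]

```text
t: 58.85
tool_pos: [0.5591, 0.0703, 0.1607]
tool_rot: [2.354, 2.077, 0.007]
contact_force: [0.3, 2.5, 5.5]
opening: 0.0086
grip_force: 31.3
```

Emit:
jog_arm:
  plan:
    - [0,-0.57,0.35,0,0,0,-1]
    - [0,-0.53,0.41,0,0,0,-1]
    - [0,-0.49,0.45,0,0,0,-1]
    - [0,-0.45,0.5,0,0,0,-1]
    - [0,-0.4,0.54,0,0,0,-1]
    - [0,-0.35,0.57,0,0,0,-1]
    - [0,-0.29,0.6,0,0,0,-1]
    - [0,-0.23,0.63,0,0,0,-1]

```text
t: 59.65
tool_pos: [0.4925, 0.0785, 0.0779]
tool_rot: [2.356, 2.078, 0.003]
contact_force: [-1.5, 5.3, 53.5]
opening: 0.0082
grip_force: 38.3
```

Emit:
jog_arm:
  plan:
    - [0,0,0,0,0,0,-1]
    - [0,0,0,0,0,0,-1]

```text
t: 59.85
tool_pos: [0.4927, 0.0784, 0.0783]
tool_rot: [-2.356, -2.078, -0.003]
contact_force: [0.4, 4.7, 4.4]
opening: 0.0086
grip_force: 32.7
```

Emit:
jog_arm:
  plan:
    - [0,0,0,0,0,0,-0.4]
    - [0,0,0,0,0,0,-0.4]
    - [0,0,0,0,0,0,-0.4]
    - [0,0,-0.8,0,0,0,-0.4]
    - [0,0,-1,0,0,0,-0.4]
    - [0,0,-1,0,0,0,-0.4]
    - [0,0,-1,0,0,0,-0.4]
    - [0,0,-1,0,0,0,-0.4]

```text
t: 60.65
tool_pos: [0.4919, 0.0775, 0.1742]
tool_rot: [-2.356, -2.078, 0.002]
contact_force: [0.7, 0.2, -0.1]
opening: 0.0254
grip_force: 0.0
```

Emit:
jog_arm:
  plan:
    - [0,0,-1,0,0,0,-0.4]
    - [0,0,-1,0,0,0,-0.4]
    - [0,0,-1,0,0,-0.163,-0.4]
    - [0,0,-1,0,0,-0.163,-0.4]
    - [0.5,0.5,0,0,0,0,-0.3]
    - [0.9,1,0,0,0,0,-0.3]
    - [0.9,1,0,0,0,0,-0.3]
    - [0.9,1,0,0,0,0,-0.3]

```text
t: 61.45
tool_pos: [0.5538, 0.1516, 0.2521]
tool_rot: [-2.074, -2.358, 0.003]
contact_force: [-0.2, 0.2, 0.5]
opening: 0.0297
grip_force: 0.0
```

Emit:
jog_arm:
  plan:
    - [0.9,1,0,0,0,0,-0.3]
    - [0.9,1,0,0,0,0,-0.3]
    - [0.9,1,0,0,0,0,-0.3]
    - [0.9,1,0,0,0,0,-0.3]
    - [0.7,0.7,0,0,0,0,-0.3]
    - [0.2,0.2,0,0,0,0,-0.3]
    - [0,0,0,0,0,0,-0.3]

```text
t: 62.15
tool_pos: [0.6386, 0.253, 0.252]
tool_rot: [-2.071, -2.361, 0.004]
contact_force: [0.2, 0.1, -0.0]
opening: 0.0299
grip_force: 0.0
```

```bash
python3 bar2.py .6402 .2543 .1725 7.7
```

```text
1008 s [-0.0051 -0.0004  0.0044] ztop [0.1915 0.1932]
t 62.2 pos [0.6384 0.2524 0.2526] yaw 7.46 open 0.0302 F [-1.   0.1 -0.7] 
  shift units now-axes [0.08 0.11 4.  ] after-turn axes [0.08 0.1  4.  ] turn units [-0.003  0.001 -0.005]
```

Emit:
jog_arm:
  plan:
    - [0.08,0.08,0.8,0,0,-0.005,-0.3]
    - [0,0,1,0,0,0,-0.3]
    - [0,0,1,0,0,0,-0.3]
    - [0,0,0.8,0,0,0,-0.3]
    - [0,0,0.4,0,0,0,-0.3]
    - [0,0,0,0,0,0,-0.3]
    - [0,0,0,0,0,0,-1]
    - [0,0,0,0,0,0,-1]

```text
t: 63.0
tool_pos: [0.6409, 0.2544, 0.1754]
tool_rot: [2.066, 2.365, 0.003]
contact_force: [0.9, -0.1, -0.8]
opening: 0.0086
grip_force: 29.5
```

Emit:
jog_arm:
  plan:
    - [0,0,0,0,0,0,-1]
    - [0,0,0,0,0,0,-1]
    - [0,0,0,0,0,0,-1]

```text
t: 63.3
tool_pos: [0.6409, 0.2544, 0.1754]
tool_rot: [2.066, 2.365, 0.002]
contact_force: [0.3, -0.6, 2.4]
opening: 0.0084
grip_force: 29.9
```

Emit:
jog_arm:
  plan:
    - [0,-0.66,-0.13,0,0,0,-1]
    - [0,-0.67,-0.07,0,0,0,-1]
    - [0,-0.67,0,0,0,0,-1]
    - [0,-0.67,0.06,0,0,0,-1]
    - [0,-0.66,0.12,0,0,0,-1]
    - [0,-0.64,0.18,0,0,0,-1]
    - [0,-0.62,0.24,0,0,0,-1]
    - [0,-0.6,0.3,0,0,0,-1]

```text
t: 64.1
tool_pos: [0.5384, 0.2399, 0.1615]
tool_rot: [2.065, 2.363, 0.004]
contact_force: [2.8, -1.6, -0.2]
opening: 0.0084
grip_force: 29.9
```

Emit:
jog_arm:
  plan:
    - [0,-0.57,0.35,0,0,0,-1]
    - [0,-0.53,0.41,0,0,0,-1]
    - [0,-0.49,0.45,0,0,0,-1]
    - [0,-0.45,0.5,0,0,0,-1]
    - [0,-0.4,0.54,0,0,0,-1]
    - [0,-0.35,0.57,0,0,0,-1]
    - [0,-0.29,0.5,0,0,0,-1]
    - [0,-0.2,0.45,0,0,0,-1]

```text
t: 64.9
tool_pos: [0.474, 0.2311, 0.0841]
tool_rot: [2.064, 2.363, 0.006]
contact_force: [10.7, -4.7, 18.6]
opening: 0.0086
grip_force: 32.3
```

Emit:
jog_arm:
  plan:
    - [0,0,0.2,0,0,0,-1]
    - [0,0,0,0,0,0,-1]
    - [0,0,0,0,0,0,-1]

```text
t: 65.2
tool_pos: [0.4742, 0.2313, 0.0838]
tool_rot: [2.064, 2.364, 0.002]
contact_force: [-1.7, -7.2, 16.6]
opening: 0.0081
grip_force: 31.2
```

Emit:
jog_arm:
  plan:
    - [0,0,0.2,0,0,0,-1]
    - [0,0,0,0,0,0,-1]
    - [0,0,0,0,0,0,-0.4]
    - [0,0,0,0,0,0,-0.4]
    - [0,0,0,0,0,0,-0.4]
    - [0,0,-0.8,0,0,0,-0.4]
    - [0,0,-1,0,0,0,-0.4]
    - [0,0,-1,0,0,0,-0.4]

```text
t: 66.0
tool_pos: [0.471, 0.2315, 0.1313]
tool_rot: [-2.065, -2.364, 0.004]
contact_force: [0.5, -0.7, -0.3]
opening: 0.0256
grip_force: 0.0
```

Emit:
jog_arm:
  plan:
    - [0,0,-1,0,0,0,-0.4]
    - [0,0,-1,0,0,0,-0.4]
    - [0,0,-1,0,0,0,-0.4]
    - [0,0,-1,0,0,0,-0.4]
    - [0,0,-1,0,0,0,-0.4]
    - [0,-0.5,-0.5,0,0,0,-0.4]
    - [0,-1,0,0,0,0,-0.4]
    - [0,-1,0,0,0,0,-0.4]

```text
t: 66.8
tool_pos: [0.4214, 0.2247, 0.2416]
tool_rot: [-2.066, -2.365, 0.002]
contact_force: [0.4, -0.1, -0.2]
opening: 0.0253
grip_force: 0.0
```

Emit:
jog_arm:
  plan:
    - [0.7,-0.8,0,0,0,0,-0.4]
    - [1,0,0,0,0,0,-0.4]
    - [1,0,0,0,0,0,-0.4]
    - [1,0,0,0,0,0,-0.4]
    - [1,0,0,0,0,0,-0.4]
    - [0,0,0,0,0,0,-0.4]

```text
t: 67.4
tool_pos: [0.3927, 0.3169, 0.241]
tool_rot: [-2.062, -2.368, 0.004]
contact_force: [0.2, -0.3, 1.0]
opening: 0.0256
grip_force: 0.0
```

```bash
python3 - <<'E'
from h import *
for n in ("top","side"):
    im,d,K,T=snap(n,n+"9.png"); np.savez(f"/tmp/{n}0.npz",im=im,d=d,K=K,T=T); P=cloud(d,K,T)
    for c,x,y,a in (("yellow",.5565,.2416,7.8),("blue",.5748,.0665,-7.4),("red",.5677,-.0775,-5.6)):
        e=np.array([np.cos(np.radians(a)),np.sin(np.radians(a))]); D=P[...,:2]-[x,y]; s=D@e; t=D@np.array([-e[1],e[0]])
        m=(abs(s)<.04)&(abs(t)<.035)&(P[...,2]>.09)&(P[...,2]<.13); f=np.polyfit(s[m],P[...,2][m],1); print(n,c,m.sum(),"top z",f[1].round(4),"tilt rad",-f[0].round(3))
E
python3 m.py | grep -E "knob|lid|top|obj|side"; python3 -c "
from h import *
go([.4,.3,.25])"
```

```text
top yellow 563 top z 0.1039 tilt rad -0.008
top blue 565 top z 0.1039 tilt rad 0.001
top red 565 top z 0.1039 tilt rad 0.002
side yellow 265 top z 0.108 tilt rad 0.001
side blue 375 top z 0.1079 tilt rad 0.002
side red 512 top z 0.1077 tilt rad 0.004
knobtop 74 [ 538.5 -247.1] 14.8 0.1536
lid 1776 [ 537.9 -247.9] 76.4 0.1094
  obj 3771 [0.771 0.155 0.169] [ 0.767 -0.091  0.012] [0.774 0.4   0.3  ]
  obj 314 [ 0.662 -0.307  0.077] [ 0.637 -0.343  0.012] [ 0.708 -0.284  0.174]
  obj 271 [0.691 0.314 0.093] [0.66  0.295 0.014] [0.72  0.345 0.196]
  obj 280 [ 0.67  -0.161  0.022] [ 0.622 -0.207  0.012] [ 0.719 -0.112  0.032]
  obj 240 [0.68  0.171 0.022] [0.652 0.143 0.012] [0.706 0.197 0.032]
  obj 1121 [0.565 0.069 0.1  ] [0.483 0.018 0.015] [0.631 0.119 0.114]
  obj 1096 [ 0.556 -0.075  0.101] [ 0.476 -0.124  0.012] [ 0.622 -0.029  0.113]
  obj 1212 [0.547 0.237 0.097] [0.464 0.19  0.013] [0.614 0.292 0.116]
  obj 1965 [ 0.536 -0.244  0.108] [ 0.464 -0.323  0.013] [ 0.615 -0.163  0.164]
  obj 29 [0.422 0.311 0.285] [0.408 0.306 0.252] [0.438 0.318 0.299]
  obj 348 [0.389 0.306 0.098] 
[... 263 characters left out ...]
.3 ]
  obj 107 [0.37  0.304 0.279] [0.347 0.292 0.247] [0.38  0.321 0.3  ]
  obj 114 [0.416 0.31  0.279] [0.403 0.302 0.246] [0.44  0.328 0.3  ]
  obj 514 [0.694 0.307 0.077] [0.658 0.29  0.012] [0.721 0.343 0.199]
  obj 535 [0.389 0.293 0.071] [0.359 0.275 0.012] [0.419 0.336 0.121]
  obj 10529 [ 0.564 -0.161  0.087] [ 0.462 -0.346  0.012] [0.717 0.29  0.178]
  obj 222 [0.678 0.163 0.023] [0.651 0.138 0.012] [0.707 0.2   0.029]
  obj 1582 [ 0.375 -0.329  0.067] [ 0.337 -0.356  0.012] [ 0.406 -0.218  0.1  ]
t 67.5 pos [0.3934 0.3155 0.2414] yaw 7.79 open 0.0257 F [ 0.  -0.4  0.1] 
  shift units now-axes [-0.81  0.22 -0.43] after-turn axes [-0.81  0.22 -0.43] turn units [-0.003  0.001  0.   ]
```

View pics/side9.png

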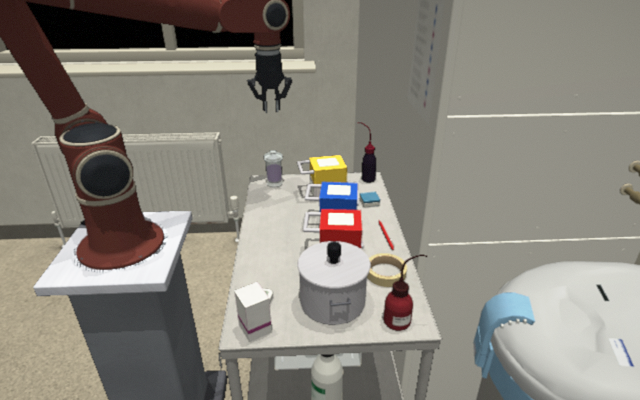

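The view shows all three cases shut (lid tilts under 0.01 rad), the drum lid seated with its knob at (334,250), the bystanders where they were, and the arm clear. Handing in.

```bash
python3 -c "
from station import ctrl
print(ctrl.finish_job())"
```

```text
the job is handed in; nothing more can be done
None
```

I handed the job in at about 67 s of robot time: both strip pots (from the yellow and red cases) are in the drum, its lid is seated, all three cases are shut, and the dropper bottle stayed in the blue case; no verdict was returned.

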